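Check the limit switches of a linear stage

ROBOT

A 6-joint arm with a two-finger parallel gripper is mounted at the origin on the work surface. World frame = base frame: x ahead of the robot, y to its left, z up, the work surface at z = 0. Lengths are in m, angles in degrees, forces in N, time in s.
With the tool pointing down it reaches from about 0.3 to 0.75 m from the base axis. Payload 8.5 kg.
Tool frame: the origin (TCP) lies on the centre line of the jaws, within the pads' length; the fingertips stand 19 mm ahead of it and the grasp point (between the pads) is the TCP; z points along the fingers, x is the direction in which the jaws open and shut, and the axes are right-handed (so a half turn about z gives the same grasp; the last joint's range is limited). The gripper opens to 85 mm and grips with 20 to 120 N. Pads are 22 mm wide; open, the fingers measure 114 mm over their backs; the gripper's body (76 mm by 85 mm) begins 54 mm behind the grasp point. The pads swing forward as they close: fully open they stand 13 mm farther back than shut.
Start: joints at [-76.392, 21.807, 74.336, -0, 83.858, -12.336], TCP at [0.241, -0.495, 0.25] pointing down, gripper open.
Joint ranges: [-178.18, 178.18], [-50.72, 133.34], [12.68, 142.11], [-81.47, 261.47], [9.98, 163.14], [-165.26, 165.26]. Speed limits (degrees/s): [136.94, 136.94, 180, 180, 180, 180].

INTERFACE

Orientations are given as a 3x3 rotation matrix whose columns are the frame's x, y, z axes.
In Python, from rig import env, cams, order gives the robot as it stands.
- The arm moves only by the tool step_arm, never from a script. Its argument "steps" is a list of rows, each an object with "xyz": the shift along the tool's x, y, z normalised to -1 to 1, where 1 is 0.04 m, a list of three; "turn": the turn, a rotation vector about the tool's x, y, z normalised to -1 to 1, where 1 is 0.08 rad, a list of three; "gripper": the gripper command: -1 is shut, 1 is fully open, values between are in proportion. A call has 1 to 20 rows; each row shifts and turns the commanded pose from where the row before left it, along the tool's axes as they then stand; what a row does not reach is not made up. A row lasts 1/12 s, in which the tool goes at most 41.7 mm and 7.16 degrees, less where a joint would pass 70% of its speed; a pose out of reach is approached as far as the arm can. A call with a number of a shift or a turn outside -1 to 1 is refused whole. A call with a gripper value outside its range is refused whole. The fingers move at their own pace and stop on an object; "squeeze" is the grip in N (left out, the last holds). Time passes only in rows, so rows that do not move let the fingers close. It gives the time, the measured TCP pose, the force and the opening at its end, in the units of the state.
- env.observe(): the state, without advancing time (a new reading comes with each control period).
- cams.get_image(name): name is "scene" or "top"; returns (picture, depth): 420x560x3 uint8, red, green, blue; 420x560 float32, m along the optical axis (not along the pixel's ray), 0 where there is no reading.
- cams.camera_info(name): a dict with "fx", "fy", "cx", "cy" (pixels), "k1" (the pictures are not rectified: a ray, as slopes to the right and down, at radius r is drawn at 1 + k1 r^2 times it, then the intrinsics apply), "extrinsics" (4x4, takes a point from camera to world coordinates). Camera axes: x right, y down, z forward; pixel columns grow to the right and rows downward; lengths in m; the calibration is good to about 2 mm. A picture is of the moment at which its call begins. camera_info takes no time and is no camera call.
- order.close_job(): hands the job in, once; it reports no verdict.
The state is a dict: "time_s": time; "q": joint angles; "qvel": joint speeds; "joint_efforts": joint torques, N m; "position": TCP position; "tool_rot": TCP orientation; "ft_force": force on the tool from outside, world axes, zero at the start; "wrist_torque": the same for the moment, N m; "grip_width": finger opening in m.
Only numpy, scipy, OpenCV 4.12 (cv2) and the standard library are available. Lean on these libraries where they do the work, as an engineer would, in place of code of your own. Each camera call takes 0.05 s, during which the arm holds its last target. There are 200 camera calls.

TASK

Before the linear stage may run again, turn its isolator OFF, then take every post holder left in the way of the carriage and stand it upright in the parts tray. With the drive still off, check the two limit switches by hand, the one at the motor end first and then the one at the free end: tip the roller lever outward until it clicks, without forcing it to its end stop, and let it spring right back. Finally turn the isolator fully back ON, and leave the other things on the bench where they are.

Things in the scene. Friction and masses are not known exactly. Their poses are not given: they have to be found in the camera images.
- isolator (a joint): handle of the rotary isolator of the stage drive: 0 = ON (bar in line with the box's long side; so at the start), 1.571 rad = OFF (bar across the box). Seen from above it turns anticlockwise from ON to OFF, clockwise back to ON. A detent resists with up to about 0.2 Nm and past half-way pulls it home; end stops at both ends
- isolator_grip (a point): on the axis of the isolator handle, half-way up its black bar grip (70 mm long, 14 mm wide, 28 mm high, centred on the axis, white mark at one end), 101 mm above the table; it turns with the bar, its x axis runs along the bar
- iso_box: fixed grey isolator box, 115 mm long (its x), 85 mm wide, its top 78 mm above the table, the bar handle on top; origin under its centre. It stands to one side of the robot, left or right, the tray on the other
- stage: fixed linear stage, 340 mm long (its y), 90 mm wide; origin under its centre, on the 13 mm breadboard; -x side to the robot. Motor: dark and silver block at its -y end (to the right), to 215 mm from the centre. Carriage locked at the middle: 80 mm wide block with a 50 mm wide black arm reaching 140 mm out to -x, top 83 mm (disc on it 107 mm) above the table; trip plate 60 mm wide between the rollers, top 156 mm
- lever_motor (a joint): roller lever of the motor-end limit switch: 0 = upright at rest, grows as it tips outward, towards the stage's -y; it tips that way only. Clicks at 0.45 rad (26 degrees); end stop at 1.2 rad (69 degrees), over 1.05 rad (60 degrees) counts as forced. A spring returns it to 0; pushed at the roller it takes about 2 N to start, 4 N at the click, 7 N at 1 rad
- roller_motor (a point): centre of the white roller (20 mm diameter, 10 mm wide) at the top of the motor-end lever. Steel arm 11 mm wide, 45 mm from shaft to roller centre; shaft 106 mm, roller centre at rest 151 mm above the table. The inner side, towards the carriage's trip plate, is free for 90 mm. Axes at rest are those of the stage
- switch_motor: fixed grey limit switch at the motor end, body and head 40 mm wide and 36 mm deep, top 121 mm above the table; origin under it on the breadboard. Its lever is on its -x face, 30 mm in front of the origin, and the roller stands above its top
- lever_free (a joint): roller lever of the free-end limit switch: 0 = upright at rest, grows as it tips outward, towards the stage's +y; it tips that way only. Clicks at 0.45 rad (26 degrees); end stop at 1.2 rad (69 degrees), over 1.05 rad (60 degrees) counts as forced. A spring returns it to 0; pushed at the roller it takes about 2 N to start, 4 N at the click, 7 N at 1 rad
- roller_free (a point): centre of the white roller (20 mm diameter, 10 mm wide) at the top of the free-end lever. Steel arm 11 mm wide, 45 mm from shaft to roller centre; shaft 106 mm, roller centre at rest 151 mm above the table. The inner side, towards the carriage's trip plate, is free for 90 mm. Axes at rest are those of the stage
- switch_free: fixed grey limit switch at the free end, body and head 40 mm wide and 36 mm deep, top 121 mm above the table; origin under it on the breadboard. Its lever is on its -x face, 30 mm in front of the origin, and the roller stands above its top
- tray_in (a point): centre of the inner floor of the white parts tray, fixed; inside 200 x 200 mm along its x and y, walls 5 mm thick, their tops 48 mm above the table, floor 5 mm thick, 18 mm above the table
- holder_a_mid (a point): point half-way up a bare-metal optical post holder, 42.5 mm above its underside: foot 60 x 40 x 10 mm (60 along its x), on its middle a round barrel 25 mm in diameter and 75 mm tall, 85 mm tall in all; a small thumbscrew (black) sticks out 11 mm along its +x near the top; about 0.15 kg; its z axis is up when it stands. Two to four of the four holders are there
- holder_b_mid (a point): point half-way up a bare-metal optical post holder, 30 mm above its underside: foot 60 x 40 x 10 mm (60 along its x), on its middle a round barrel 25 mm in diameter and 50 mm tall, 60 mm tall in all; a small thumbscrew (black) sticks out 11 mm along its +x near the top; about 0.15 kg; its z axis is up when it stands. Two to four of the four holders are there
- holder_c_mid (a point): point half-way up a bare-metal optical post holder, 42.5 mm above its underside: foot 60 x 40 x 10 mm (60 along its x), on its middle a round barrel 25 mm in diameter and 75 mm tall, 85 mm tall in all; a small thumbscrew (black) sticks out 11 mm along its +x near the top; about 0.15 kg; its z axis is up when it stands. Two to four of the four holders are there
- holder_d_mid (a point): point half-way up a bare-metal optical post holder, 30 mm above its underside: foot 60 x 40 x 10 mm (60 along its x), on its middle a round barrel 25 mm in diameter and 50 mm tall, 60 mm tall in all; a small thumbscrew (black) sticks out 11 mm along its +x near the top; about 0.15 kg; its z axis is up when it stands. Two to four of the four holders are there
- sensor: bystander: low round metal power-meter head, 60 mm across, 18 mm high, in front of the stage; not to be moved
- driver: bystander: screwdriver 170 mm long lying behind the stage; not to be moved
- jar: bystander: small jar 52 mm across, 60 mm high, behind the stage; not to be moved
Things that resemble listed ones, but are neither listed nor needed, are in the scene too. What is shaped like the part that bears holder_a_mid but green or purple is not meant.

How it is judged:
By the outcome, as a careful person would: the job done as asked, in the order asked, and still so for the second after the job is handed in, with the robot touching nothing.
Of holder_a, holder_b, holder_c, holder_d only 2 to 4 are there at a start; the rules pass over those that are not, and their reading is None.
At some moment in a run one of holder_a, holder_b, holder_c, holder_d may be knocked a few centimetres aside while the robot is not near it.
It also fails if it takes over 210 s, if anything falls off the work surface, if the arm or the gripper's body presses on something with over 40 N, if the wrist force passes 120 N, or if a joint passes its speed limit or range.

## Working session

There is one attempt and no reset: what is moved stays moved. The work goes in short steps, Python scripts to look and compute and a tool call to move; the robot and the scene stay as the last step left them, time stands still between calls to the robot, and variables do not carry over. Pictures are saved under pics/ and viewed, about 12 in all and at most 16, crops included, and the job is handed in when it is done.

Besides the shell and the picture viewer there is one more tool, called by a JSON object that holds its "api" and its "payload", one argument or row to a line. step_arm: Moves the arm, as the interface text tells. Scaled input: -1 to 1 covers 0.04 m each way for a shift and 0.08 rad each way for a turn. Its arguments: {"type":"object","properties":{"steps":{"type":"array"},"squeeze":{"type":"number"}},"required":["steps"]}

```bash
ls; mkdir -p pics
cat > h.py <<'E'
import numpy as np, cv2
from rig import env, cams, order
def grab(n):
    im,d=cams.get_image(n); return im,d,cams.camera_info(n)
def save(im,name,crop=None,s=1):
    if crop: im=im[crop[1]:crop[3],crop[0]:crop[2]]
    im=cv2.resize(im,None,fx=s,fy=s,interpolation=cv2.INTER_CUBIC)
    cv2.imwrite('pics/'+name,im[:,:,::-1])
def ray(u,v,c):
    K=np.array([[c['fx'],0,c['cx']],[0,c['fy'],c['cy']],[0,0,1]])
    xd=np.array([(u-c['cx'])/c['fx'],(v-c['cy'])/c['fy']]); x=xd.copy()
    for _ in range(30): x=xd/(1+c['k1']*(x@x))
    E=np.array(c['extrinsics']); return E[:3,3],E[:3,:3]@np.array([x[0],x[1],1])
def onz(u,v,c,z):
    o,d=ray(u,v,c); return o+d*(z-o[2])/d[2]
def proj(p,c):
    E=np.array(c['extrinsics']); q=E[:3,:3].T@(np.array(p)-E[:3,3]); x=q[:2]/q[2]; x=x*(1+c['k1']*(x@x))
    return np.array([c['fx']*x[0]+c['cx'],c['fy']*x[1]+c['cy']])
def cloud(d,c):
    v,u=np.mgrid[:d.shape[0],:d.shape[1]]
    xd=np.stack([(u-c['cx'])/c['fx'],(v-c['cy'])/c['fy']],-1); x=xd.copy()
    for _ in range(30): x=xd/(1+c['k1']*(x**2).sum(-1,keepdims=True))
    P=np.concatenate([x,np.ones_like(x[...,:1])],-1)*d[...,None]
    E=np.array(c['extrinsics']); return P@E[:3,:3].T+E[:3,3]
E
python3 - <<'E'
from h import *
for n in ['top','scene']:
    im,d,c=grab(n); save(im,n+'0.png',s=1.4); np.save(n+'0.npy',d); cv2.imwrite('pics/raw_'+n+'.png',im[:,:,::-1])
    print(n,{k:(np.round(v,3).tolist()) for k,v in c.items()}, (d>0).mean())
print(env.observe())
E
```

```text
pics
top {'fx': 495.697, 'fy': 495.697, 'cx': 274.747, 'cy': 212.206, 'k1': -0.132, 'extrinsics': [[0.015, -0.993, 0.119, 0.333], [-1.0, -0.015, 0.002, 0.109], [-0.0, -0.119, -0.993, 1.465], [0.0, 0.0, 0.0, 1.0]]} 0.9959608843537415
scene {'fx': 505.001, 'fy': 505.001, 'cx': 279.149, 'cy': 218.258, 'k1': 0.013, 'extrinsics': [[-0.061, 0.708, -0.704, 1.518], [0.998, 0.054, -0.032, 0.164], [0.016, -0.705, -0.709, 1.142], [0.0, 0.0, 0.0, 1.0]]} 0.9958630952380952
{'time_s': 0.1, 'q': array([-7.63943136e+01,  2.18347126e+01,  7.43792960e+01,  2.25885235e-03,
        8.38595955e+01, -1.23340011e+01]), 'qvel': array([-0.08814127, -0.11434458, -0.10032611, -0.03764263, -0.06989785,
        0.05438516]), 'joint_efforts': array([ 3.95933079e-03, -4.49220085e+01, -2.31656617e+01, -1.43715874e-04,
        3.63534513e-03, -7.42071535e-06]), 'position': array([ 0.240546  , -0.49433375,  0.24980273]), 'tool_rot': array([[ 4.37420808e-01, -8.99256897e-01, -2.64096800e-04],
       [-8.99256072e-01, -4.37420776e-01,  1.25780327e-03],
       [-1.24660969e-03, -3.12698671e-04, -9.99999174e-01]]), 'ft_force': array([-0.11939561, -0.58740828,  0.5036481 ]), 'wrist_torque': array([ 0.01030184, -0.01044462, -0.03461915]), 'grip_width': 0.08531455078995168}
```

View pics/top0.png

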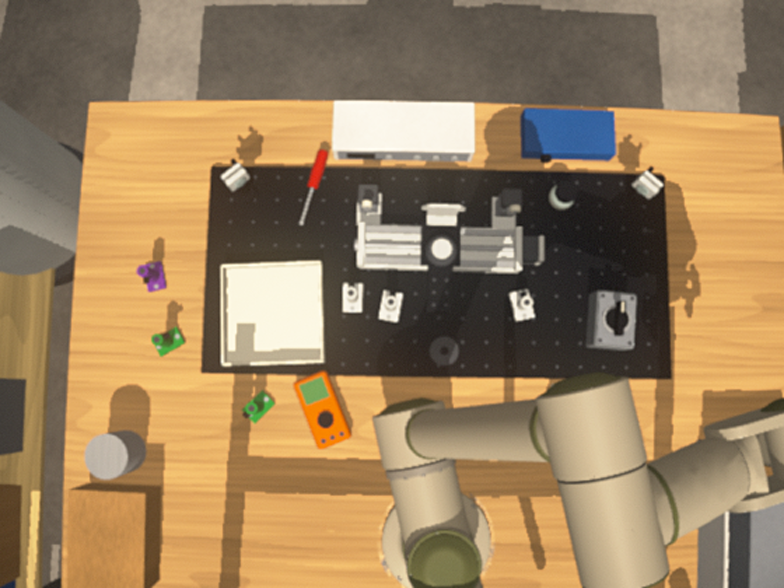

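View pics/scene0.png

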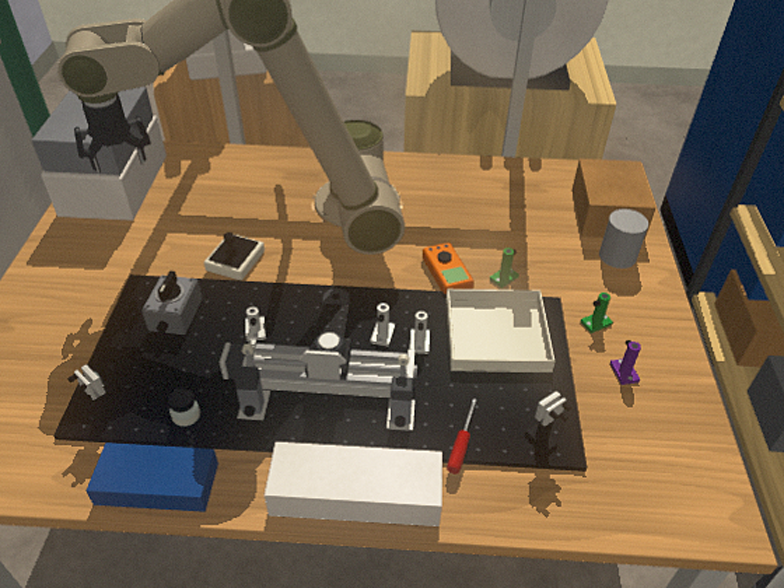

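Top view (784x588 px): tray at about (272,312), isolator at (618,318), stage centred near (440,250), and three bare-metal holders at (352,297), (390,305) and (522,305). The scene view confirms three standing holders. Next I'll measure from the depth images.

Run:
```python
from h import *
a=cv2.imread('pics/raw_top.png');b=cv2.imread('pics/raw_scene.png')
A=cv2.resize(a[130:280,140:480],None,fx=2.3,fy=2.3,interpolation=cv2.INTER_CUBIC)
cv2.imwrite('pics/top_c.png',A)
B=cv2.resize(b[170:330,90:410],None,fx=2.5,fy=2.5,interpolation=cv2.INTER_CUBIC); cv2.imwrite('pics/scene_c.png',B)
for n in ['top','scene']:
    c=cams.camera_info(n); d=np.load(n+'0.npy'); P=cloud(d,c); np.save(n+'P.npy',P)
    # height map 2mm
    print(n)
    x,y,z=P[...,0],P[...,1],P[...,2]
    for nm,(x0,x1,y0,y1,z0,z1) in dict(board=(.35,.7,-.3,.5,.005,.02),iso=(.3,.6,-.5,-.2,.07,.085),bar=(.3,.6,-.5,-.2,.095,.13),
       tray=(.3,.65,.2,.5,.04,.055),hold=(.36,.56,-.2,.25,.03,.12),rollers=(.55,.75,-.25,.25,.125,.17)).items():
        m=((x>x0)&(x<x1)&(y>y0)&(y<y1)&(z>z0)&(z<z1)).astype(np.uint8)
        k,l,st,ce=cv2.connectedComponentsWithStats(m)
        for i in range(1,k):
            if st[i,4]<15: continue
            q=P[l==i]; r=cv2.minAreaRect((q[:,:2]*1000).astype(np.float32))
            print(nm,st[i,4],'px',np.round(ce[i],1),'med',np.round(np.median(q,0),3),'min',np.round(q.min(0),3),'max',np.round(q.max(0),3),'rect',np.round(r[0],0),np.round(r[1],0),round(r[2]))
```

```text
top
board 19388 px [290.8 209.1] med [0.51  0.067 0.012] min [ 0.35  -0.3    0.005] max [0.7  0.5  0.02] rect [525. 100.] [800. 350.] 90
board 3900 px [194.1 224.1] med [0.467 0.35  0.016] min [0.366 0.247 0.005] max [0.571 0.453 0.02 ] rect [468. 350.] [201. 198.] 3
iso 880 px [438.2 228.2] med [ 0.458 -0.349  0.078] min [ 0.403 -0.403  0.07 ] max [ 0.521 -0.309  0.085] rect [ 461. -357.] [ 88. 113.] 85
bar 147 px [442.6 226.8] med [ 0.46  -0.356  0.112] min [ 0.427 -0.366  0.095] max [ 0.495 -0.348  0.121] rect [ 461. -357.] [15. 67.] 85
tray 511 px [192.6 223.6] med [0.463 0.353 0.046] min [0.359 0.238 0.04 ] max [0.574 0.458 0.055] rect [467. 348.] [212. 210.] 3
hold 577 px [313.5 207.4] med [0.514 0.004 0.082] min [ 0.469 -0.021  0.07 ] max [0.56  0.028 0.09 ] rect [514.   3.] [91. 49.] 1
hold 139 px [228.8 227.7] med [0.452 0.244 0.045] min [0.369 0.238 0.03 ] max [0.559 0.249 0.054] rect [464. 244.] [191.   9.] 1
hold 100 px [250.5 209.4] med [0.503 0.181 0.094] min [0.491 0.169 0.031] max [0.526 0.193 0.103] rect [508. 180.] [24. 34.] 68
hold 95 px [278.7 215.5] med [0.486 0.
[... 2338 characters left out ...]
 rect [493. 102.] [37. 21.] 4
hold 118 px [181.  226.7] med [ 0.502 -0.171  0.063] min [ 0.48  -0.186  0.031] max [ 0.519 -0.16   0.077] rect [ 501. -172.] [39. 24.] 22
hold 170 px [300.4 232.8] med [0.512 0.182 0.08 ] min [0.492 0.17  0.031] max [0.529 0.194 0.101] rect [510. 181.] [24. 36.] 83
rollers 71 px [177.2 250.8] med [ 0.672 -0.136  0.151] min [ 0.661 -0.147  0.125] max [ 0.677 -0.127  0.162] rect [ 668. -136.] [18. 17.] 73
rollers 267 px [230.5 255.5] med [0.672 0.003 0.142] min [ 0.664 -0.042  0.125] max [0.677 0.044 0.159] rect [670.   1.] [86. 13.] 89
rollers 69 px [288.2 257.9] med [0.675 0.152 0.152] min [0.666 0.143 0.128] max [0.679 0.161 0.161] rect [672. 152.] [14. 18.] 3
```

View pics/top_c.png

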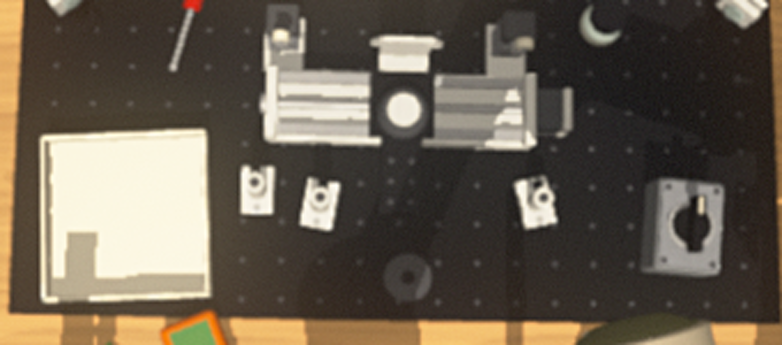

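View pics/scene_c.png

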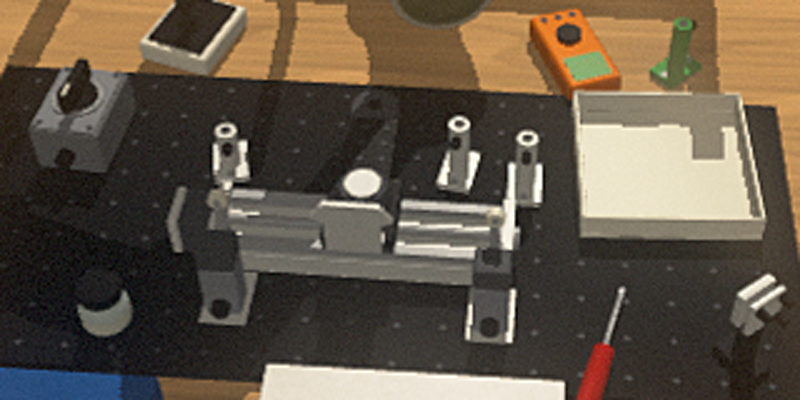

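Crops: the holder barrels are at crop-top px (255,182), (320,198) and (543,198). The thumbscrews face away from the robot, and the isolator is ON with its mark at +x. Heights from the two views agree: tops at about 0.10, 0.10 and 0.075 m. Moving to a point above the isolator now.

{"api": "step_arm", "payload": {
  "steps": [
    {"xyz": [-0.066, -0.647, 0], "turn": [0, 0, 0], "gripper": 1},
    {"xyz": [-0.066, -0.647, 0], "turn": [0, 0, 0], "gripper": 1},
    {"xyz": [-0.066, -0.647, 0], "turn": [0, 0, 0], "gripper": 1},
    {"xyz": [-0.066, -0.647, 0], "turn": [0, 0, 0], "gripper": 1},
    {"xyz": [-0.066, -0.647, 0], "turn": [0, 0, 0], "gripper": 1},
    {"xyz": [-0.066, -0.647, 0], "turn": [0, 0, 0], "gripper": 1},
    {"xyz": [-0.066, -0.647, 0], "turn": [0, 0, 0], "gripper": 1},
    {"xyz": [-0.066, -0.647, 0], "turn": [0, 0, 0], "gripper": 1},
    {"xyz": [-0.066, -0.647, 0], "turn": [0, 0, 0], "gripper": 1},
    {"xyz": [-0.066, -0.647, 0], "turn": [0, 0, 0], "gripper": 1},
    {"xyz": [0, 0, 0], "turn": [0, 0, 0.96], "gripper": 0},
    {"xyz": [0, 0, 0], "turn": [0, 0, 0.96], "gripper": 0},
    {"xyz": [0, 0, 0], "turn": [0, 0, 0.96], "gripper": 0},
    {"xyz": [0, 0, 0], "turn": [0, 0, 0.96], "gripper": 0},
    {"xyz": [0, 0, 0], "turn": [0, 0, 0.96], "gripper": 0},
    {"xyz": [0, 0, 0], "turn": [0, 0, 0.96], "gripper": 0},
    {"xyz": [0, 0, 0], "turn": [0, 0, 0.96], "gripper": 0},
    {"xyz": [0, 0, 0], "turn": [0, 0, 0], "gripper": 0}
  ],
  "squeeze": 40
}}

```text
time_s: 1.6
position: [0.4617, -0.3575, 0.2499]
tool_rot: [[-0.087, -0.996, -0.001], [-0.996, 0.087, 0.001], [-0.001, 0.001, -1.0]]
ft_force: [-0.7, -0.6, -0.6]
grip_width: 0.0431
```

```bash
cat >> h.py <<'E'
def plan(x,y,z,yaw=None,rows=10):
    s=env.observe(); R=s['tool_rot']; p=s['position']
    d=R.T@(np.array([x,y,z])-p); ps=np.degrees(np.arctan2(R[1,0],R[0,0]))
    print('t',round(s['time_s'],2),'pos',np.round(p,4),'yaw',round(ps,2),'w',round(s['grip_width'],4),'tilt',np.round(R[:2,2],4),'F',np.round(s['ft_force'],1),'q',np.round(s['q'],0))
    print(' tool delta mm',np.round(d*1000,1),' per row',np.round(d/.04/rows,3),'rows',rows, '' if yaw is None else ('turn total units %.2f'%(-np.radians(yaw-ps)/.08)))
def blobs(n='top',box=(.36,.6,-.25,.5),zr=(.03,.13),mn=40,P=None):
    if P is None: im,d,c=grab(n); P=cloud(d,c)
    x,y,z=P[...,0],P[...,1],P[...,2]
    m=((x>box[0])&(x<box[1])&(y>box[2])&(y<box[3])&(z>zr[0])&(z<zr[1])).astype(np.uint8)
    k,l,st,ce=cv2.connectedComponentsWithStats(m)
    for i in range(1,k):
        if st[i,4]<mn: continue
        q=P[l==i]; t=q[q[:,2]>np.percentile(q[:,2],90)-.012]
        print(n,st[i,4],np.round(ce[i]),'lo',np.round(q.min(0),3),'hi',np.round(q.max(0),3),'topmid',np.round((t.min(0)+t.max(0))/2,4),'ztop',round(np.percentile(t[:,2],70),4))
def feet():
    im,d,c=grab('top'); g=im.min(2); m=(g>120).astype(np.uint8)
    k,l,st,ce=cv2.connectedComponentsWithStats(m)
    for i in range(1,k):
        if not 60<st[i,4]<600: continue
        vu=np.argwhere(l==i); w=np.array([onz(u,v,c,.023)[:2] for v,u in vu])
        if not(.36<w[:,0].mean()<.56 and -.25<w[:,1].mean()<.235): continue
        r=cv2.minAreaRect((w*1000).astype(np.float32)); print('foot',np.round(ce[i]),st[i,4],np.round(r[0],1),np.round(r[1],1),round(r[2],1))
E
python3 -c "
from h import *
plan(.4615,-.357,.108,-95,8)
feet()"
```

```text
t 1.6 pos [ 0.4617 -0.3575  0.2499] yaw -95.01 w 0.0431 tilt [-0.0006  0.0007] F [-0.7 -0.6 -0.6] q [-49.  25.  69.   0.  86.  46.]
 tool delta mm [-4.000e-01  1.000e-01  1.419e+02]  per row [-0.001  0.     0.444] rows 8 turn total units -0.00
foot [252. 213.] 273 [504.9 179.3] [59.  41.2] 0.9
foot [278. 219.] 210 [488.4 101.3] [38.4 59.5] 79.6
foot [372. 218.] 259 [ 494.4 -176.1] [61.8 46. ] 11.9
```

{"api": "step_arm", "payload": {
  "steps": [
    {"xyz": [0, 0, 0.6], "turn": [0, 0, 0], "gripper": 0},
    {"xyz": [0, 0, 0.6], "turn": [0, 0, 0], "gripper": 0},
    {"xyz": [0, 0, 0.6], "turn": [0, 0, 0], "gripper": 0},
    {"xyz": [0, 0, 0.6], "turn": [0, 0, 0], "gripper": 0},
    {"xyz": [0, 0, 0.4], "turn": [0, 0, 0], "gripper": 0},
    {"xyz": [0, 0, 0.4], "turn": [0, 0, 0], "gripper": 0},
    {"xyz": [0, 0, 0.3], "turn": [0, 0, 0], "gripper": 0},
    {"xyz": [0, 0, 0], "turn": [0, 0, 0], "gripper": 0},
    {"xyz": [0, 0, 0], "turn": [0, 0, 0], "gripper": -0.3},
    {"xyz": [0, 0, 0], "turn": [0, 0, 0], "gripper": -1},
    {"xyz": [0, 0, 0], "turn": [0, 0, 0], "gripper": -1},
    {"xyz": [0, 0, 0], "turn": [0, 0, 0], "gripper": -1},
    {"xyz": [0, 0, 0], "turn": [0, 0, 0], "gripper": -1},
    {"xyz": [0, 0, 0], "turn": [0, 0, 0], "gripper": -1},
    {"xyz": [0, 0, 0], "turn": [0, 0, 0], "gripper": -1}
  ],
  "squeeze": 40
}}

```text
time_s: 2.9
position: [0.4621, -0.3576, 0.1114]
tool_rot: [[-0.084, -0.996, 0.001], [-0.996, 0.084, -0.001], [0.001, -0.001, -1.0]]
ft_force: [-0.6, 2.6, 7.0]
grip_width: 0.0128
```

{"api": "step_arm", "payload": {
  "steps": [
    {"xyz": [0, 0, -0.08], "turn": [0, 0, 0], "gripper": -1},
    {"xyz": [0, 0, 0], "turn": [0, 0, -0.8], "gripper": -1},
    {"xyz": [0, 0, 0], "turn": [0, 0, -0.8], "gripper": -1},
    {"xyz": [0, 0, 0], "turn": [0, 0, -0.8], "gripper": -1},
    {"xyz": [0, 0, 0], "turn": [0, 0, -0.8], "gripper": -1},
    {"xyz": [0, 0, 0], "turn": [0, 0, -0.8], "gripper": -1},
    {"xyz": [0, 0, 0], "turn": [0, 0, -0.8], "gripper": -1},
    {"xyz": [0, 0, 0], "turn": [0, 0, -0.8], "gripper": -1},
    {"xyz": [0, 0, 0], "turn": [0, 0, -0.8], "gripper": -1},
    {"xyz": [0, 0, 0], "turn": [0, 0, -0.8], "gripper": -1},
    {"xyz": [0, 0, 0], "turn": [0, 0, -0.8], "gripper": -1},
    {"xyz": [0, 0, 0], "turn": [0, 0, -0.8], "gripper": -1},
    {"xyz": [0, 0, 0], "turn": [0, 0, -0.8], "gripper": -1}
  ],
  "squeeze": 40
}}

```text
time_s: 3.98
position: [0.4618, -0.3567, 0.1117]
tool_rot: [[0.634, -0.773, -0.001], [-0.773, -0.634, 0.003], [-0.003, -0.001, -1.0]]
ft_force: [5.7, 1.6, -13.5]
grip_width: 0.0129
```

{"api": "step_arm", "payload": {
  "steps": [
    {"xyz": [0, 0, 0], "turn": [0, 0, -0.8], "gripper": -1},
    {"xyz": [0, 0, 0], "turn": [0, 0, -0.8], "gripper": -1},
    {"xyz": [0, 0, 0], "turn": [0, 0, -0.8], "gripper": -1},
    {"xyz": [0, 0, 0], "turn": [0, 0, -0.8], "gripper": -1},
    {"xyz": [0, 0, 0], "turn": [0, 0, -0.8], "gripper": -1},
    {"xyz": [0, 0, 0], "turn": [0, 0, -0.8], "gripper": -1},
    {"xyz": [0, 0, 0], "turn": [0, 0, -0.8], "gripper": -1},
    {"xyz": [0, 0, 0], "turn": [0, 0, -0.8], "gripper": -1},
    {"xyz": [0, 0, 0], "turn": [0, 0, -0.8], "gripper": -1},
    {"xyz": [0, 0, 0], "turn": [0, 0, -0.8], "gripper": -1},
    {"xyz": [0, 0, 0], "turn": [0, 0, -0.8], "gripper": -1},
    {"xyz": [0, 0, 0], "turn": [0, 0, -0.7], "gripper": -1},
    {"xyz": [0, 0, 0], "turn": [0, 0, 0], "gripper": -1}
  ]
}}

```text
time_s: 5.07
position: [0.4611, -0.3563, 0.1117]
tool_rot: [[0.992, -0.125, -0.003], [-0.125, -0.992, 0.004], [-0.003, -0.004, -1.0]]
ft_force: [1.5, 3.1, -15.3]
grip_width: 0.013
```

```bash
python3 -c "
from h import *
s=env.observe();print(s['wrist_torque'])
plan(.4615,-.357,.108,-5,8)"
```

```text
[ 0.51879848 -0.31044367  0.22733245]
t 5.07 pos [ 0.4611 -0.3563  0.1117] yaw -7.16 w 0.013 tilt [-0.0029  0.004 ] F [  1.5   3.1 -15.3] q [-49.  33.  80.   0.  67. -42.]
 tool delta mm [0.5 0.6 3.6]  per row [0.002 0.002 0.011] rows 8 turn total units -0.47
```

{"api": "step_arm", "payload": {
  "steps": [
    {"xyz": [0, 0, 0], "turn": [0, 0, -0.4], "gripper": -1},
    {"xyz": [0, 0, 0], "turn": [0, 0, -0.3], "gripper": -1},
    {"xyz": [0, 0, 0.06], "turn": [0, 0, 0], "gripper": -1},
    {"xyz": [0, 0, 0], "turn": [0, 0, 0], "gripper": -1}
  ]
}}

```text
time_s: 5.4
position: [0.4611, -0.3564, 0.1115]
tool_rot: [[0.997, -0.073, -0.002], [-0.073, -0.997, 0.003], [-0.002, -0.003, -1.0]]
ft_force: [-4.4, 8.6, -1.6]
grip_width: 0.0129
```

{"api": "step_arm", "payload": {
  "steps": [
    {"xyz": [0, 0, 0], "turn": [0, 0, 0], "gripper": 0},
    {"xyz": [0, 0, 0], "turn": [0, 0, 0], "gripper": 0},
    {"xyz": [0, 0, 0], "turn": [0, 0, 0], "gripper": 0},
    {"xyz": [0, 0, 0], "turn": [0, 0, 0], "gripper": 0},
    {"xyz": [0, 0, 0], "turn": [0, 0, 0], "gripper": 0},
    {"xyz": [0, 0, -0.3], "turn": [0, 0, 0], "gripper": 0},
    {"xyz": [0, 0, -0.7], "turn": [0, 0, 0], "gripper": 0},
    {"xyz": [0, 0, -0.7], "turn": [0, 0, 0], "gripper": 0},
    {"xyz": [0, 0, -0.7], "turn": [0, 0, 0], "gripper": 0},
    {"xyz": [0, 0, -0.7], "turn": [0, 0, 0], "gripper": 0},
    {"xyz": [0, 0, -0.7], "turn": [0, 0, 0], "gripper": 0},
    {"xyz": [0, 0, 0], "turn": [0, 0, 0], "gripper": 0}
  ]
}}

```text
time_s: 6.4
position: [0.4628, -0.3588, 0.2692]
tool_rot: [[0.997, -0.072, 0.007], [-0.072, -0.997, -0.008], [0.007, 0.008, -1.0]]
ft_force: [0.3, -0.4, 0.5]
grip_width: 0.0425
```

Run:
```python
from h import *
im,d,c=grab('scene'); P=cloud(d,c)
m=(P[...,0]>.4)&(P[...,0]<.52)&(P[...,1]>-.42)&(P[...,1]<-.29)&(P[...,2]>.095)&(P[...,2]<.13)
q=P[m]; r=cv2.minAreaRect((q[:,:2]*1000).astype(np.float32)); print(m.sum(),r)
save(im,'iso_off.png',(80,120,240,240),4)
blobs(); feet(); plan(.4945,-.1755,.2,-78,10)
```

```text
173 ((461.7191162109375, -358.9346008300781), (70.08645629882812, 23.45541763305664), 86.0360336303711)
top 2253 [318. 191.] lo [ 0.469 -0.211  0.03 ] hi [0.6   0.171 0.112] topmid [0.5345 0.0012 0.0977] ztop 0.1021
top 643 [192. 221.] lo [0.36  0.238 0.03 ] hi [0.575 0.458 0.055] topmid [0.4684 0.348  0.0461] ztop 0.0474
top 99 [250. 209.] lo [0.492 0.169 0.031] hi [0.526 0.193 0.107] topmid [0.5086 0.1815 0.0971] ztop 0.0963
top 94 [279. 215.] lo [0.475 0.091 0.032] hi [0.51  0.112 0.102] topmid [0.4924 0.1018 0.0949] ztop 0.0979
top 104 [375. 215.] lo [ 0.481 -0.187  0.03 ] hi [ 0.517 -0.163  0.079] topmid [ 0.4988 -0.1758  0.071 ] ztop 0.0728
top 67 [315. 248.] lo [ 0.381 -0.02   0.03 ] hi [0.422 0.015 0.039] topmid [ 0.4017 -0.0024  0.0344] ztop 0.0333
foot [252. 213.] 274 [504.9 179.3] [59.  41.2] 0.9
foot [372. 218.] 260 [ 494.4 -176.1] [61.8 46. ] 11.9
foot [278. 219.] 212 [487.5 101.4] [38.4 57.7] 79.5
t 6.55 pos [ 0.4616 -0.3575  0.2627] yaw -4.11 w 0.0425 tilt [-0.0003  0.0002] F [ 0.  -0.2 -0.1] q [-49.  25.  67.  -0.  88. -45.]
 tool delta mm [  19.8 -183.9   62.7]  per row [ 0.049 -0.46   0.157] rows 10 turn total units 16.12
```

View pics/iso_off.png

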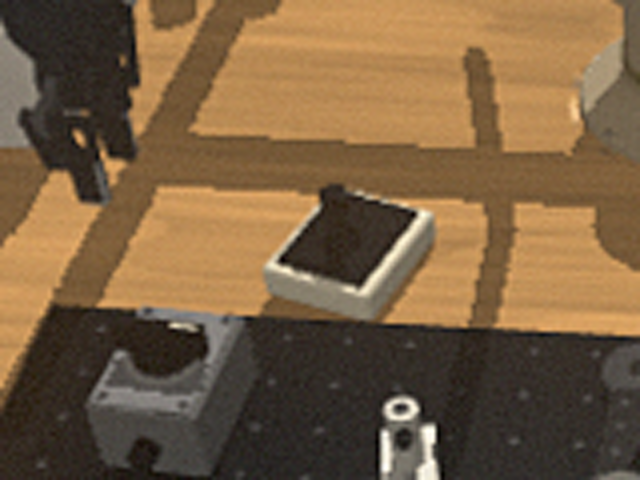

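{"api": "step_arm", "payload": {
  "steps": [
    {"xyz": [0.05, -0.46, 0.155], "turn": [0, 0, 0], "gripper": 0.2},
    {"xyz": [0.05, -0.46, 0.155], "turn": [0, 0, 0], "gripper": 0.2},
    {"xyz": [0.05, -0.46, 0.155], "turn": [0, 0, 0], "gripper": 0.2},
    {"xyz": [0.05, -0.46, 0.155], "turn": [0, 0, 0], "gripper": 0.2},
    {"xyz": [0.05, -0.46, 0.155], "turn": [0, 0, 0], "gripper": 0.2},
    {"xyz": [0.05, -0.46, 0.155], "turn": [0, 0, 0], "gripper": 0.2},
    {"xyz": [0.05, -0.46, 0.155], "turn": [0, 0, 0], "gripper": 0.2},
    {"xyz": [0.05, -0.46, 0.155], "turn": [0, 0, 0], "gripper": 0.2},
    {"xyz": [0.05, -0.46, 0.155], "turn": [0, 0, 0], "gripper": 0.2},
    {"xyz": [0.05, -0.46, 0.155], "turn": [0, 0, 0], "gripper": 0.2}
  ]
}}

```text
time_s: 7.38
position: [0.4944, -0.1744, 0.1994]
tool_rot: [[0.997, -0.072, -0.002], [-0.072, -0.997, 0.001], [-0.002, -0.001, -1.0]]
ft_force: [0.4, -0.2, 0.0]
grip_width: 0.0514
```

{"api": "step_arm", "payload": {
  "steps": [
    {"xyz": [0, 0, 0], "turn": [0, 0, 0.95], "gripper": 0.2},
    {"xyz": [0, 0, 0], "turn": [0, 0, 0.95], "gripper": 0.2},
    {"xyz": [0, 0, 0], "turn": [0, 0, 0.95], "gripper": 0.2},
    {"xyz": [0, 0, 0], "turn": [0, 0, 0.95], "gripper": 0.2},
    {"xyz": [0, 0, 0], "turn": [0, 0, 0.95], "gripper": 0.2},
    {"xyz": [0, 0, 0], "turn": [0, 0, 0.95], "gripper": 0.2},
    {"xyz": [0, 0, 0], "turn": [0, 0, 0.95], "gripper": 0.2},
    {"xyz": [0, 0, 0], "turn": [0, 0, 0.95], "gripper": 0.2},
    {"xyz": [0, 0, 0], "turn": [0, 0, 0.95], "gripper": 0.2},
    {"xyz": [0, 0, 0], "turn": [0, 0, 0.95], "gripper": 0.2},
    {"xyz": [0, 0, 0], "turn": [0, 0, 0.95], "gripper": 0.2},
    {"xyz": [0, 0, 0], "turn": [0, 0, 0.95], "gripper": 0.2},
    {"xyz": [0, 0, 0], "turn": [0, 0, 0.95], "gripper": 0.2},
    {"xyz": [0, 0, 0], "turn": [0, 0, 0.95], "gripper": 0.2},
    {"xyz": [0, 0, 0], "turn": [0, 0, 0.95], "gripper": 0.2},
    {"xyz": [0, 0, 0], "turn": [0, 0, 0.95], "gripper": 0.2},
    {"xyz": [0, 0, 0], "turn": [0, 0, 0.95], "gripper": 0.2},
    {"xyz": [0, 0, 0], "turn": [0, 0, 0], "gripper": 0.2}
  ]
}}

```text
time_s: 8.88
position: [0.4944, -0.1753, 0.1998]
tool_rot: [[0.203, -0.979, -0.002], [-0.979, -0.203, 0.001], [-0.002, 0.002, -1.0]]
ft_force: [1.2, -0.0, -0.1]
grip_width: 0.0511
```

Run:
```python
from h import *
blobs('scene',(.4,.56,-.25,-.06),(.03,.09)); plan(.494,-.1755,.057,-78,10)
```

```text
scene 117 [181. 227.] lo [ 0.479 -0.185  0.03 ] hi [ 0.523 -0.161  0.076] topmid [ 0.4989 -0.1738  0.0684] ztop 0.0718
t 8.93 pos [ 0.4945 -0.1753  0.2   ] yaw -78.05 w 0.0512 tilt [-0.0019  0.0011] F [ 0.1 -0.5  0.4] q [-32.  22.  83.  -0.  75.  46.]
 tool delta mm [  0.3   0.3 143. ]  per row [0.001 0.001 0.358] rows 10 turn total units -0.01
```

{"api": "step_arm", "payload": {
  "steps": [
    {"xyz": [0, 0, 0.5], "turn": [0, 0, 0], "gripper": 0.2},
    {"xyz": [0, 0, 0.5], "turn": [0, 0, 0], "gripper": 0.2},
    {"xyz": [0, 0, 0.5], "turn": [0, 0, 0], "gripper": 0.2},
    {"xyz": [0, 0, 0.5], "turn": [0, 0, 0], "gripper": 0.2},
    {"xyz": [0, 0, 0.5], "turn": [0, 0, 0], "gripper": 0.2},
    {"xyz": [0, 0, 0.5], "turn": [0, 0, 0], "gripper": 0.2},
    {"xyz": [0, 0, 0.4], "turn": [0, 0, 0], "gripper": 0.2},
    {"xyz": [0, 0, 0.18], "turn": [0, 0, 0], "gripper": 0.2},
    {"xyz": [0, 0, 0], "turn": [0, 0, 0], "gripper": 0.2},
    {"xyz": [0, 0, 0], "turn": [0, 0, 0], "gripper": -0.1},
    {"xyz": [0, 0, 0], "turn": [0, 0, 0], "gripper": -0.3},
    {"xyz": [0, 0, 0], "turn": [0, 0, 0], "gripper": -0.5},
    {"xyz": [0, 0, 0], "turn": [0, 0, 0], "gripper": -1},
    {"xyz": [0, 0, 0], "turn": [0, 0, 0], "gripper": -1},
    {"xyz": [0, 0, 0], "turn": [0, 0, 0], "gripper": -1},
    {"xyz": [0, 0, 0], "turn": [0, 0, 0], "gripper": -1}
  ],
  "squeeze": 40
}}

```text
time_s: 10.27
position: [0.4953, -0.1757, 0.0589]
tool_rot: [[0.206, -0.979, 0.002], [-0.979, -0.206, -0.001], [0.001, -0.001, -1.0]]
ft_force: [-0.5, 2.3, 6.5]
grip_width: 0.0239
```

{"api": "step_arm", "payload": {
  "steps": [
    {"xyz": [0, 0, -0.2], "turn": [0, 0, 0], "gripper": -1},
    {"xyz": [0, 0, -0.5], "turn": [0, 0, 0], "gripper": -1},
    {"xyz": [0, 0, -0.5], "turn": [0, 0, 0], "gripper": -1},
    {"xyz": [0, 0, -0.5], "turn": [0, 0, 0], "gripper": -1},
    {"xyz": [0, 0, -0.5], "turn": [0, 0, 0], "gripper": -1},
    {"xyz": [0, 0, -0.5], "turn": [0, 0, 0], "gripper": -1},
    {"xyz": [0, 0, -0.5], "turn": [0, 0, 0], "gripper": -1},
    {"xyz": [0, 0, -0.4], "turn": [0, 0, 0], "gripper": -1},
    {"xyz": [0, 0, 0], "turn": [0, 0, 0], "gripper": -1}
  ]
}}

```text
time_s: 11.02
position: [0.4957, -0.1759, 0.2053]
tool_rot: [[0.206, -0.979, 0.005], [-0.979, -0.206, -0.003], [0.004, -0.004, -1.0]]
ft_force: [0.2, -0.3, -1.7]
grip_width: 0.0242
```

Run:
```python
from h import *
blobs('scene',(.4,.58,-.25,-.06),(.03,.2)); plan(.467,.298,.2,-90,20)
```

```text
scene 224 [175. 200.] lo [ 0.478 -0.198  0.154] hi [ 0.53  -0.151  0.2  ] topmid [ 0.5005 -0.1745  0.1911] ztop 0.1961
scene 142 [194. 248.] lo [ 0.558 -0.167  0.037] hi [ 0.58  -0.063  0.066] topmid [ 0.5692 -0.1149  0.0571] ztop 0.0558
t 11.07 pos [ 0.4951 -0.1756  0.2032] yaw -78.12 w 0.0241 tilt [ 0.0025 -0.0016] F [-1.1  0.2 -2. ] q [-32.  22.  83.  -0.  75.  46.]
 tool delta mm [-469.3  -70.     2.4]  per row [-0.587 -0.087  0.003] rows 20 turn total units 2.59
```

{"api": "step_arm", "payload": {
  "steps": [
    {"xyz": [-0.587, -0.087, 0], "turn": [0, 0, 0], "gripper": -1},
    {"xyz": [-0.587, -0.087, 0], "turn": [0, 0, 0], "gripper": -1},
    {"xyz": [-0.587, -0.087, 0], "turn": [0, 0, 0], "gripper": -1},
    {"xyz": [-0.587, -0.087, 0], "turn": [0, 0, 0], "gripper": -1},
    {"xyz": [-0.587, -0.087, 0], "turn": [0, 0, 0], "gripper": -1},
    {"xyz": [-0.587, -0.087, 0], "turn": [0, 0, 0], "gripper": -1},
    {"xyz": [-0.587, -0.087, 0], "turn": [0, 0, 0], "gripper": -1},
    {"xyz": [-0.587, -0.087, 0], "turn": [0, 0, 0], "gripper": -1},
    {"xyz": [-0.587, -0.087, 0], "turn": [0, 0, 0], "gripper": -1},
    {"xyz": [-0.587, -0.087, 0], "turn": [0, 0, 0], "gripper": -1},
    {"xyz": [-0.587, -0.087, 0], "turn": [0, 0, 0], "gripper": -1},
    {"xyz": [-0.587, -0.087, 0], "turn": [0, 0, 0], "gripper": -1},
    {"xyz": [-0.587, -0.087, 0], "turn": [0, 0, 0], "gripper": -1},
    {"xyz": [-0.587, -0.087, 0], "turn": [0, 0, 0], "gripper": -1},
    {"xyz": [-0.587, -0.087, 0], "turn": [0, 0, 0], "gripper": -1},
    {"xyz": [-0.587, -0.087, 0], "turn": [0, 0, 0], "gripper": -1},
    {"xyz": [-0.587, -0.087, 0], "turn": [0, 0, 0], "gripper": -1},
    {"xyz": [-0.587, -0.087, 0], "turn": [0, 0, 0], "gripper": -1},
    {"xyz": [-0.587, -0.087, 0], "turn": [0, 0, 0], "gripper": -1},
    {"xyz": [-0.587, -0.087, 0], "turn": [0, 0, 0], "gripper": -1}
  ]
}}

```text
time_s: 12.73
position: [0.4656, 0.2993, 0.2004]
tool_rot: [[0.206, -0.979, -0.003], [-0.979, -0.206, -0.001], [0.0, 0.003, -1.0]]
ft_force: [-0.0, -0.5, -2.1]
grip_width: 0.0241
```

{"api": "step_arm", "payload": {
  "steps": [
    {"xyz": [0, 0, 0], "turn": [0, 0, 0.86], "gripper": -1},
    {"xyz": [0, 0, 0], "turn": [0, 0, 0.86], "gripper": -1},
    {"xyz": [0, 0, 0], "turn": [0, 0, 0.86], "gripper": -1},
    {"xyz": [0, 0, 0], "turn": [0, 0, 0], "gripper": -1},
    {"xyz": [0, 0, 0], "turn": [0, 0, 0], "gripper": -1},
    {"xyz": [0, 0, 0], "turn": [0, 0, 0], "gripper": -1}
  ]
}}

```text
time_s: 13.23
position: [0.4662, 0.2982, 0.2013]
tool_rot: [[0.003, -1.0, -0.001], [-1.0, -0.003, -0.0], [0.0, 0.001, -1.0]]
ft_force: [0.3, -0.2, -1.5]
grip_width: 0.0244
```

Run:
```python
from h import *
plan(.467,.298,.066,-90,10)
```

```text
t 13.23 pos [0.4662 0.2982 0.2013] yaw -89.85 w 0.0244 tilt [-0.0012 -0.0004] F [ 0.3 -0.2 -1.5] q [ 20.  24.  79.   0.  77. 110.]
 tool delta mm [ 1.000e-01 -1.000e+00  1.353e+02]  per row [ 0.    -0.002  0.338] rows 10 turn total units 0.03
```

{"api": "step_arm", "payload": {
  "steps": [
    {"xyz": [0, 0, 0.5], "turn": [0, 0, 0], "gripper": -1},
    {"xyz": [0, 0, 0.5], "turn": [0, 0, 0], "gripper": -1},
    {"xyz": [0, 0, 0.5], "turn": [0, 0, 0], "gripper": -1},
    {"xyz": [0, 0, 0.5], "turn": [0, 0, 0], "gripper": -1},
    {"xyz": [0, 0, 0.5], "turn": [0, 0, 0], "gripper": -1},
    {"xyz": [0, 0, 0.4], "turn": [0, 0, 0], "gripper": -1},
    {"xyz": [0, 0, 0.3], "turn": [0, 0, 0], "gripper": -1},
    {"xyz": [0, 0, 0.1], "turn": [0, 0, 0], "gripper": -1},
    {"xyz": [0, 0, 0.1], "turn": [0, 0, 0], "gripper": -1},
    {"xyz": [0, 0, 0], "turn": [0, 0, 0], "gripper": -1},
    {"xyz": [0, 0, 0], "turn": [0, 0, 0], "gripper": -1}
  ]
}}

```text
time_s: 14.15
position: [0.4667, 0.2985, 0.0665]
tool_rot: [[0.001, -1.0, 0.001], [-1.0, -0.001, 0.0], [-0.0, -0.001, -1.0]]
ft_force: [-0.0, -1.0, -2.2]
grip_width: 0.0237
```

Not yet in contact; easing down about 2.5 mm.

{"api": "step_arm", "payload": {
  "steps": [
    {"xyz": [0, 0, 0.04], "turn": [0, 0, 0], "gripper": -1},
    {"xyz": [0, 0, 0.03], "turn": [0, 0, 0], "gripper": -1},
    {"xyz": [0, 0, 0], "turn": [0, 0, 0], "gripper": -1}
  ]
}}

```text
time_s: 14.4
position: [0.4667, 0.2986, 0.064]
tool_rot: [[0.001, -1.0, 0.002], [-1.0, -0.001, 0.001], [-0.001, -0.002, -1.0]]
ft_force: [-0.5, 0.6, 2.5]
grip_width: 0.0241
```

{"api": "step_arm", "payload": {
  "steps": [
    {"xyz": [0, 0, 0], "turn": [0, 0, 0], "gripper": -0.3},
    {"xyz": [0, 0, 0], "turn": [0, 0, 0], "gripper": 0},
    {"xyz": [0, 0, 0], "turn": [0, 0, 0], "gripper": 0},
    {"xyz": [0, 0, 0], "turn": [0, 0, 0], "gripper": 0},
    {"xyz": [0, 0, 0], "turn": [0, 0, 0], "gripper": 0},
    {"xyz": [0, 0, -0.3], "turn": [0, 0, 0], "gripper": 0},
    {"xyz": [0, 0, -0.5], "turn": [0, 0, 0], "gripper": 0},
    {"xyz": [0, 0, -0.6], "turn": [0, 0, 0], "gripper": 0},
    {"xyz": [0, 0, -0.6], "turn": [0, 0, 0], "gripper": 0},
    {"xyz": [0, 0, -0.6], "turn": [0, 0, 0], "gripper": 0},
    {"xyz": [0, 0, -0.6], "turn": [0, 0, 0], "gripper": 0},
    {"xyz": [0, 0, -0.4], "turn": [0, 0, 0], "gripper": 0},
    {"xyz": [0, 0, 0], "turn": [0, 0, 0], "gripper": 0}
  ]
}}

```text
time_s: 15.48
position: [0.4674, 0.2988, 0.2106]
tool_rot: [[0.001, -1.0, 0.006], [-1.0, -0.001, 0.002], [-0.002, -0.006, -1.0]]
ft_force: [-0.6, -0.3, 0.1]
grip_width: 0.0426
```

Run:
```python
from h import *
for n in ('scene','top'): blobs(n,(.38,.555,.04,.45),(.056,.12),20)
feet(); plan(.4875,.1015,.2,-100.4,12); plan(.505,.180,.2,-89.1,12)
```

```text
scene 113 [274. 224.] lo [0.475 0.091 0.057] hi [0.513 0.113 0.103] topmid [0.4939 0.1016 0.0946] ztop 0.0969
scene 88 [340. 226.] lo [0.449 0.286 0.058] hi [0.492 0.311 0.083] topmid [0.4708 0.2978 0.0744] ztop 0.0763
scene 119 [301. 230.] lo [0.492 0.17  0.057] hi [0.532 0.194 0.102] topmid [0.5116 0.1822 0.0942] ztop 0.0965
top 89 [250. 209.] lo [0.492 0.17  0.056] hi [0.525 0.193 0.102] topmid [0.5089 0.1815 0.0953] ztop 0.0981
top 87 [279. 215.] lo [0.475 0.092 0.059] hi [0.51  0.112 0.105] topmid [0.4923 0.1018 0.0965] ztop 0.0981
top 26 [208. 225.] lo [0.454 0.291 0.068] hi [0.466 0.309 0.082] topmid [0.4598 0.2998 0.0759] ztop 0.0778
foot [252. 212.] 279 [503.4 180.7] [62. 44.] 0.8
foot [279. 219.] 292 [487.2 100.9] [42.5 62.1] 80.3
t 15.63 pos [0.466  0.2982 0.2062] yaw -89.96 w 0.0428 tilt [-0.0014 -0.0005] F [-0.3  0.1 -1.1] q [ 20.  24.  78.  -0.  78. 110.]
 tool delta mm [196.7 -21.4   6.3]  per row [ 0.41  -0.044  0.013] rows 12 turn total units 2.28
t 15.63 pos [0.466  0.2982 0.2062] yaw -89.96 w 0.0428 tilt [-0.0014 -0.0005] F [-0.3  0.1 -1.1] q [ 20.  24.  78.  -0.  78. 110.]
 tool delta mm [118.2 -38.9   6.2]  per row [ 0.246 -0.081  0.013] rows 12 turn total units -0.19
```

{"api": "step_arm", "payload": {
  "steps": [
    {"xyz": [0.366, -0.12, 0], "turn": [0, 0, -0.02], "gripper": 0.2},
    {"xyz": [0.366, -0.12, 0], "turn": [0, 0, -0.02], "gripper": 0.2},
    {"xyz": [0.366, -0.12, 0], "turn": [0, 0, -0.02], "gripper": 0.2},
    {"xyz": [0.366, -0.12, 0], "turn": [0, 0, -0.02], "gripper": 0.2},
    {"xyz": [0.366, -0.12, 0], "turn": [0, 0, -0.02], "gripper": 0.2},
    {"xyz": [0.366, -0.12, 0], "turn": [0, 0, -0.02], "gripper": 0.2},
    {"xyz": [0.366, -0.12, 0], "turn": [0, 0, -0.02], "gripper": 0.2},
    {"xyz": [0.366, -0.12, 0], "turn": [0, 0, -0.02], "gripper": 0.2},
    {"xyz": [0, 0, 0], "turn": [0, 0, 0], "gripper": 0.2},
    {"xyz": [0, 0, 0], "turn": [0, 0, 0], "gripper": 0.2},
    {"xyz": [0, 0, 0], "turn": [0, 0, 0], "gripper": 0.2}
  ]
}}

```text
time_s: 16.55
position: [0.5051, 0.1819, 0.2064]
tool_rot: [[0.014, -1.0, -0.002], [-1.0, -0.014, 0.0], [-0.0, 0.002, -1.0]]
ft_force: [-0.0, 0.3, -0.7]
grip_width: 0.0514
```

Run:
```python
from h import *
for n in ('scene',): blobs(n,(.38,.555,.04,.45),(.056,.12),20)
feet(); plan(.5045,.181,.065,-89.1,12)
```

```text
scene 116 [274. 224.] lo [0.474 0.091 0.056] hi [0.513 0.113 0.103] topmid [0.4934 0.1018 0.0944] ztop 0.0968
scene 89 [340. 226.] lo [0.454 0.286 0.057] hi [0.491 0.311 0.082] topmid [0.4723 0.2979 0.0748] ztop 0.0765
scene 124 [301. 230.] lo [0.492 0.17  0.056] hi [0.529 0.194 0.101] topmid [0.5102 0.1821 0.0939] ztop 0.0977
t 16.65 pos [0.5052 0.1822 0.2067] yaw -89.17 w 0.0513 tilt [-0.0008  0.0001] F [ 0.3 -0.5  0.4] q [ 7. 23. 81.  0. 77. 96.]
 tool delta mm [  1.2   0.6 141.7]  per row [0.002 0.001 0.295] rows 12 turn total units -0.02
```

{"api": "step_arm", "payload": {
  "steps": [
    {"xyz": [0.015, 0.015, 0.5], "turn": [0, 0, 0], "gripper": 0.2},
    {"xyz": [0, 0, 0.5], "turn": [0, 0, 0], "gripper": 0.2},
    {"xyz": [0, 0, 0.5], "turn": [0, 0, 0], "gripper": 0.2},
    {"xyz": [0, 0, 0.5], "turn": [0, 0, 0], "gripper": 0.2},
    {"xyz": [0, 0, 0.5], "turn": [0, 0, 0], "gripper": 0.2},
    {"xyz": [0, 0, 0.5], "turn": [0, 0, 0], "gripper": 0.2},
    {"xyz": [0, 0, 0.4], "turn": [0, 0, 0], "gripper": 0.2},
    {"xyz": [0, 0, 0.15], "turn": [0, 0, 0], "gripper": 0.2},
    {"xyz": [0, 0, 0], "turn": [0, 0, 0], "gripper": 0.2},
    {"xyz": [0, 0, 0], "turn": [0, 0, 0], "gripper": -0.1},
    {"xyz": [0, 0, 0], "turn": [0, 0, 0], "gripper": -0.3},
    {"xyz": [0, 0, 0], "turn": [0, 0, 0], "gripper": -0.5},
    {"xyz": [0, 0, 0], "turn": [0, 0, 0], "gripper": -1},
    {"xyz": [0, 0, 0], "turn": [0, 0, 0], "gripper": -1},
    {"xyz": [0, 0, 0], "turn": [0, 0, 0], "gripper": -1},
    {"xyz": [0, 0, 0], "turn": [0, 0, 0], "gripper": -1}
  ]
}}

```text
time_s: 17.98
position: [0.5055, 0.1811, 0.0661]
tool_rot: [[0.014, -1.0, 0.002], [-1.0, -0.014, 0.001], [-0.0, -0.002, -1.0]]
ft_force: [-0.1, 2.0, 6.8]
grip_width: 0.0242
```

{"api": "step_arm", "payload": {
  "steps": [
    {"xyz": [0, 0, -0.2], "turn": [0, 0, 0], "gripper": -1},
    {"xyz": [0, 0, -0.5], "turn": [0, 0, 0], "gripper": -1},
    {"xyz": [0, 0, -0.5], "turn": [0, 0, 0], "gripper": -1},
    {"xyz": [0, 0, -0.5], "turn": [0, 0, 0], "gripper": -1},
    {"xyz": [0, 0, -0.5], "turn": [0, 0, 0], "gripper": -1},
    {"xyz": [0, 0, -0.5], "turn": [0, 0, 0], "gripper": -1},
    {"xyz": [0, 0, -0.5], "turn": [0, 0, 0], "gripper": -1},
    {"xyz": [0, 0, -0.3], "turn": [0, 0, 0], "gripper": -1},
    {"xyz": [0, 0, 0], "turn": [0, 0, 0], "gripper": -1},
    {"xyz": [0, 0, 0], "turn": [0, 0, 0], "gripper": -1}
  ]
}}

```text
time_s: 18.82
position: [0.5047, 0.1808, 0.2053]
tool_rot: [[0.014, -1.0, 0.0], [-1.0, -0.014, -0.0], [0.0, -0.0, -1.0]]
ft_force: [-0.3, 0.1, -1.9]
grip_width: 0.024
```

Run:
```python
from h import *
blobs('scene',(.38,.57,.04,.45),(.056,.26),20); plan(.51,.40,.2,-90,12)
```

```text
scene 722 [302. 198.] lo [0.48  0.125 0.149] hi [0.537 0.235 0.26 ] topmid [0.5075 0.18   0.2493] ztop 0.2537
scene 115 [274. 224.] lo [0.476 0.091 0.056] hi [0.514 0.113 0.1  ] topmid [0.4943 0.1017 0.0936] ztop 0.0971
scene 88 [340. 226.] lo [0.455 0.286 0.056] hi [0.492 0.31  0.081] topmid [0.4734 0.2976 0.074 ] ztop 0.0774
t 18.87 pos [0.5045 0.1808 0.2045] yaw -89.23 w 0.0238 tilt [-0.0012 -0.0002] F [-0.4 -0.  -1.4] q [ 7. 23. 81. -0. 76. 96.]
 tool delta mm [-219.1   -8.5    4.4]  per row [-0.457 -0.018  0.009] rows 12 turn total units 0.17
```

{"api": "step_arm", "payload": {
  "steps": [
    {"xyz": [-0.457, -0.018, 0], "turn": [0, 0, 0], "gripper": -1},
    {"xyz": [-0.457, -0.018, 0], "turn": [0, 0, 0], "gripper": -1},
    {"xyz": [-0.457, -0.018, 0], "turn": [0, 0, 0], "gripper": -1},
    {"xyz": [-0.457, -0.018, 0], "turn": [0, 0, 0], "gripper": -1},
    {"xyz": [-0.457, -0.018, 0], "turn": [0, 0, 0], "gripper": -1},
    {"xyz": [-0.457, -0.018, 0], "turn": [0, 0, 0], "gripper": -1},
    {"xyz": [-0.457, -0.018, 0], "turn": [0, 0, 0], "gripper": -1},
    {"xyz": [-0.457, -0.018, 0], "turn": [0, 0, 0], "gripper": -1},
    {"xyz": [-0.457, -0.018, 0], "turn": [0, 0, 0], "gripper": -1},
    {"xyz": [-0.457, -0.018, 0], "turn": [0, 0, 0], "gripper": -1},
    {"xyz": [-0.457, -0.018, 0], "turn": [0, 0, 0], "gripper": -1},
    {"xyz": [-0.457, -0.018, 0], "turn": [0, 0, 0.17], "gripper": -1},
    {"xyz": [0, 0, 0], "turn": [0, 0, 0], "gripper": -1},
    {"xyz": [0, 0, 0], "turn": [0, 0, 0], "gripper": -1}
  ]
}}

```text
time_s: 20.03
position: [0.5101, 0.4006, 0.2034]
tool_rot: [[0.001, -1.0, -0.003], [-1.0, -0.001, -0.002], [0.002, 0.003, -1.0]]
ft_force: [-0.5, -0.7, -2.1]
grip_width: 0.024
```

{"api": "step_arm", "payload": {
  "steps": [
    {"xyz": [0, 0, 0.5], "turn": [0, 0, 0], "gripper": -1},
    {"xyz": [0, 0, 0.5], "turn": [0, 0, 0], "gripper": -1},
    {"xyz": [0, 0, 0.5], "turn": [0, 0, 0], "gripper": -1},
    {"xyz": [0, 0, 0.5], "turn": [0, 0, 0], "gripper": -1},
    {"xyz": [0, 0, 0.5], "turn": [0, 0, 0], "gripper": -1},
    {"xyz": [0, 0, 0.4], "turn": [0, 0, 0], "gripper": -1},
    {"xyz": [0, 0, 0.2], "turn": [0, 0, 0], "gripper": -1},
    {"xyz": [0, 0, 0.1], "turn": [0, 0, 0], "gripper": -1},
    {"xyz": [0, 0, 0], "turn": [0, 0, 0], "gripper": -1},
    {"xyz": [0, 0, 0], "turn": [0, 0, 0], "gripper": -1}
  ]
}}

```text
time_s: 20.87
position: [0.511, 0.4002, 0.0779]
tool_rot: [[-0.0, -1.0, 0.001], [-1.0, 0.0, 0.0], [-0.0, -0.001, -1.0]]
ft_force: [-0.3, 0.1, -1.3]
grip_width: 0.0242
```

Need about 7 mm more.

{"api": "step_arm", "payload": {
  "steps": [
    {"xyz": [0, 0, 0.08], "turn": [0, 0, 0], "gripper": -1},
    {"xyz": [0, 0, 0.07], "turn": [0, 0, 0], "gripper": -1},
    {"xyz": [0, 0, 0.03], "turn": [0, 0, 0], "gripper": -1},
    {"xyz": [0, 0, 0], "turn": [0, 0, 0], "gripper": -1}
  ]
}}

```text
time_s: 21.2
position: [0.5109, 0.4006, 0.0712]
tool_rot: [[0.0, -1.0, 0.002], [-1.0, -0.0, 0.001], [-0.001, -0.002, -1.0]]
ft_force: [-1.1, -0.9, 4.4]
grip_width: 0.024
```

{"api": "step_arm", "payload": {
  "steps": [
    {"xyz": [0, 0, 0], "turn": [0, 0, 0], "gripper": -0.3},
    {"xyz": [0, 0, 0], "turn": [0, 0, 0], "gripper": 0},
    {"xyz": [0, 0, 0], "turn": [0, 0, 0], "gripper": 0},
    {"xyz": [0, 0, 0], "turn": [0, 0, 0], "gripper": 0},
    {"xyz": [0, 0, 0], "turn": [0, 0, 0], "gripper": 0},
    {"xyz": [0, 0, -0.3], "turn": [0, 0, 0], "gripper": 0},
    {"xyz": [0, 0, -0.5], "turn": [0, 0, 0], "gripper": 0},
    {"xyz": [0, 0, -0.6], "turn": [0, 0, 0], "gripper": 0},
    {"xyz": [0, 0, -0.6], "turn": [0, 0, 0], "gripper": 0},
    {"xyz": [0, 0, -0.6], "turn": [0, 0, 0], "gripper": 0},
    {"xyz": [0, 0, -0.6], "turn": [0, 0, 0], "gripper": 0},
    {"xyz": [0, 0, -0.2], "turn": [0, 0, 0], "gripper": 0},
    {"xyz": [0, 0, 0], "turn": [0, 0, 0], "gripper": 0}
  ]
}}

```text
time_s: 22.28
position: [0.5112, 0.4007, 0.2087]
tool_rot: [[0.0, -1.0, 0.004], [-1.0, -0.0, 0.002], [-0.002, -0.004, -1.0]]
ft_force: [-0.3, 0.9, -0.2]
grip_width: 0.0425
```

Run:
```python
from h import *
for n in ('scene','top'): blobs(n,(.38,.555,-.25,.46),(.056,.12),20)
feet(); plan(.4868,.1015,.205,-100,16)
```

```text
scene 371 [239. 228.] lo [ 0.465 -0.022  0.07 ] hi [0.555 0.029 0.087] topmid [0.51   0.0037 0.08  ] ztop 0.0828
scene 114 [274. 224.] lo [0.478 0.091 0.057] hi [0.513 0.113 0.102] topmid [0.4942 0.1016 0.0945] ztop 0.0979
scene 86 [340. 226.] lo [0.453 0.286 0.057] hi [0.491 0.311 0.08 ] topmid [0.4723 0.2979 0.0733] ztop 0.0764
scene 139 [376. 235.] lo [0.499 0.388 0.056] hi [0.537 0.413 0.108] topmid [0.5183 0.3997 0.1   ] ztop 0.1029
top 554 [313. 208.] lo [ 0.469 -0.021  0.068] hi [0.555 0.028 0.09 ] topmid [0.5121 0.0032 0.0815] ztop 0.083
top 85 [279. 215.] lo [0.475 0.092 0.06 ] hi [0.51  0.112 0.103] topmid [0.4924 0.1018 0.095 ] ztop 0.0973
top 84 [209. 222.] lo [0.454 0.287 0.056] hi [0.49  0.309 0.085] topmid [0.4715 0.2978 0.0757] ztop 0.0772
foot [279. 219.] 290 [487.2 100.9] [42.5 62.1] 80.3
t 22.43 pos [0.5101 0.4001 0.2043] yaw -90.0 w 0.0427 tilt [-0.0024 -0.0013] F [ 0.3  1.5 -0.8] q [ 28.  34.  61.  -0.  85. 118.]
 tool delta mm [ 2.986e+02  2.330e+01 -2.000e-01]  per row [ 0.467  0.036 -0.   ] rows 16 turn total units 2.18
```

{"api": "step_arm", "payload": {
  "steps": [
    {"xyz": [0.467, 0.036, 0], "turn": [0, 0, 0], "gripper": 0.2},
    {"xyz": [0.467, 0.036, 0], "turn": [0, 0, 0], "gripper": 0.2},
    {"xyz": [0.467, 0.036, 0], "turn": [0, 0, 0], "gripper": 0.2},
    {"xyz": [0.467, 0.036, 0], "turn": [0, 0, 0], "gripper": 0.2},
    {"xyz": [0.467, 0.036, 0], "turn": [0, 0, 0], "gripper": 0.2},
    {"xyz": [0.467, 0.036, 0], "turn": [0, 0, 0], "gripper": 0.2},
    {"xyz": [0.467, 0.036, 0], "turn": [0, 0, 0], "gripper": 0.2},
    {"xyz": [0.467, 0.036, 0], "turn": [0, 0, 0], "gripper": 0.2},
    {"xyz": [0.467, 0.036, 0], "turn": [0, 0, 0], "gripper": 0.2},
    {"xyz": [0.467, 0.036, 0], "turn": [0, 0, 0], "gripper": 0.2},
    {"xyz": [0.467, 0.036, 0], "turn": [0, 0, 0], "gripper": 0.2},
    {"xyz": [0.467, 0.036, 0], "turn": [0, 0, 0], "gripper": 0.2},
    {"xyz": [0.467, 0.036, 0], "turn": [0, 0, 0], "gripper": 0.2},
    {"xyz": [0.467, 0.036, 0], "turn": [0, 0, 0], "gripper": 0.2},
    {"xyz": [0.467, 0.036, 0], "turn": [0, 0, 0], "gripper": 0.2},
    {"xyz": [0.467, 0.036, 0], "turn": [0, 0, 0], "gripper": 0.2},
    {"xyz": [0, 0, 0], "turn": [0, 0, 0.73], "gripper": 0.2},
    {"xyz": [0, 0, 0], "turn": [0, 0, 0.73], "gripper": 0.2},
    {"xyz": [0, 0, 0], "turn": [0, 0, 0.72], "gripper": 0.2},
    {"xyz": [0, 0, 0], "turn": [0, 0, 0], "gripper": 0.2}
  ]
}}

```text
time_s: 24.1
position: [0.487, 0.1013, 0.2046]
tool_rot: [[-0.176, -0.984, -0.003], [-0.984, 0.176, 0.0], [0.0, 0.003, -1.0]]
ft_force: [-0.8, 0.6, -0.7]
grip_width: 0.0515
```

Run:
```python
from h import *
blobs('scene',(.38,.555,.04,.46),(.056,.12),20); plan(.4868,.1015,.065,-100,16)
```

```text
scene 110 [274. 224.] lo [0.476 0.091 0.057] hi [0.514 0.113 0.102] topmid [0.4948 0.1018 0.0941] ztop 0.0967
scene 88 [340. 226.] lo [0.452 0.286 0.056] hi [0.489 0.311 0.083] topmid [0.4703 0.2979 0.0747] ztop 0.0772
scene 135 [376. 235.] lo [0.493 0.388 0.056] hi [0.538 0.412 0.107] topmid [0.5156 0.3997 0.0986] ztop 0.1011
t 24.15 pos [0.4871 0.1014 0.2048] yaw -99.94 w 0.0514 tilt [-0.0025  0.0001] F [-0.4 -0.4  0.7] q [-2. 19. 87. -0. 74. 98.]
 tool delta mm [-1.000e-01 -0.000e+00  1.398e+02]  per row [-0.    -0.     0.218] rows 16 turn total units 0.01
```

{"api": "step_arm", "payload": {
  "steps": [
    {"xyz": [0, 0, 0.5], "turn": [0, 0, 0], "gripper": 0.2},
    {"xyz": [0, 0, 0.5], "turn": [0, 0, 0], "gripper": 0.2},
    {"xyz": [0, 0, 0.5], "turn": [0, 0, 0], "gripper": 0.2},
    {"xyz": [0, 0, 0.5], "turn": [0, 0, 0], "gripper": 0.2},
    {"xyz": [0, 0, 0.5], "turn": [0, 0, 0], "gripper": 0.2},
    {"xyz": [0, 0, 0.5], "turn": [0, 0, 0], "gripper": 0.2},
    {"xyz": [0, 0, 0.35], "turn": [0, 0, 0], "gripper": 0.2},
    {"xyz": [0, 0, 0.15], "turn": [0, 0, 0], "gripper": 0.2},
    {"xyz": [0, 0, 0], "turn": [0, 0, 0], "gripper": 0.2},
    {"xyz": [0, 0, 0], "turn": [0, 0, 0], "gripper": -0.1},
    {"xyz": [0, 0, 0], "turn": [0, 0, 0], "gripper": -0.3},
    {"xyz": [0, 0, 0], "turn": [0, 0, 0], "gripper": -0.5},
    {"xyz": [0, 0, 0], "turn": [0, 0, 0], "gripper": -1},
    {"xyz": [0, 0, 0], "turn": [0, 0, 0], "gripper": -1},
    {"xyz": [0, 0, 0], "turn": [0, 0, 0], "gripper": -1},
    {"xyz": [0, 0, 0], "turn": [0, 0, 0], "gripper": -1}
  ]
}}

```text
time_s: 25.48
position: [0.488, 0.1015, 0.0668]
tool_rot: [[-0.173, -0.985, 0.002], [-0.985, 0.173, 0.0], [-0.0, -0.002, -1.0]]
ft_force: [-0.9, 0.5, 7.1]
grip_width: 0.0243
```

{"api": "step_arm", "payload": {
  "steps": [
    {"xyz": [0, 0, -0.2], "turn": [0, 0, 0], "gripper": -1},
    {"xyz": [0, 0, -0.5], "turn": [0, 0, 0], "gripper": -1},
    {"xyz": [0, 0, -0.5], "turn": [0, 0, 0], "gripper": -1},
    {"xyz": [0, 0, -0.5], "turn": [0, 0, 0], "gripper": -1},
    {"xyz": [0, 0, -0.5], "turn": [0, 0, 0], "gripper": -1},
    {"xyz": [0, 0, -0.5], "turn": [0, 0, 0], "gripper": -1},
    {"xyz": [0, 0, -0.5], "turn": [0, 0, 0], "gripper": -1},
    {"xyz": [0, 0, -0.3], "turn": [0, 0, 0], "gripper": -1},
    {"xyz": [0, 0, 0], "turn": [0, 0, 0], "gripper": -1},
    {"xyz": [0, 0, 0], "turn": [0, 0, 0], "gripper": -1}
  ]
}}

```text
time_s: 26.32
position: [0.4873, 0.1015, 0.2061]
tool_rot: [[-0.173, -0.985, 0.001], [-0.985, 0.173, -0.0], [-0.0, -0.001, -1.0]]
ft_force: [0.2, -0.1, -1.8]
grip_width: 0.0242
```

Run:
```python
from h import *
blobs('scene',(.38,.555,.04,.46),(.056,.26),20); plan(.423,.40,.205,-90,16)
```

```text
scene 703 [273. 192.] lo [0.462 0.048 0.15 ] hi [0.521 0.151 0.26 ] topmid [0.4861 0.0993 0.2496] ztop 0.2531
scene 91 [333. 232.] lo [0.48  0.264 0.058] hi [0.518 0.288 0.082] topmid [0.4988 0.2764 0.0746] ztop 0.0775
scene 135 [376. 235.] lo [0.498 0.388 0.056] hi [0.535 0.413 0.106] topmid [0.5165 0.3996 0.0984] ztop 0.1021
t 26.37 pos [0.4871 0.1014 0.2053] yaw -100.0 w 0.024 tilt [-0.0012 -0.    ] F [-0.1  0.3 -2.3] q [-2. 19. 87. -0. 74. 98.]
 tool delta mm [-282.9  114.9    0.4]  per row [-0.442  0.18   0.001] rows 16 turn total units -2.18
```

The knock moved the short holder. It still stands inside the tray, at about (0.491, 0.276). Carrying on.

{"api": "step_arm", "payload": {
  "steps": [
    {"xyz": [-0.442, 0.18, 0], "turn": [0, 0, 0], "gripper": -1},
    {"xyz": [-0.442, 0.18, 0], "turn": [0, 0, 0], "gripper": -1},
    {"xyz": [-0.442, 0.18, 0], "turn": [0, 0, 0], "gripper": -1},
    {"xyz": [-0.442, 0.18, 0], "turn": [0, 0, 0], "gripper": -1},
    {"xyz": [-0.442, 0.18, 0], "turn": [0, 0, 0], "gripper": -1},
    {"xyz": [-0.442, 0.18, 0], "turn": [0, 0, 0], "gripper": -1},
    {"xyz": [-0.442, 0.18, 0], "turn": [0, 0, 0], "gripper": -1},
    {"xyz": [-0.442, 0.18, 0], "turn": [0, 0, 0], "gripper": -1},
    {"xyz": [-0.442, 0.18, 0], "turn": [0, 0, 0], "gripper": -1},
    {"xyz": [-0.442, 0.18, 0], "turn": [0, 0, 0], "gripper": -1},
    {"xyz": [-0.442, 0.18, 0], "turn": [0, 0, 0], "gripper": -1},
    {"xyz": [-0.442, 0.18, 0], "turn": [0, 0, 0], "gripper": -1},
    {"xyz": [-0.442, 0.18, 0], "turn": [0, 0, 0], "gripper": -1},
    {"xyz": [-0.442, 0.18, 0], "turn": [0, 0, 0], "gripper": -1},
    {"xyz": [-0.442, 0.18, 0], "turn": [0, 0, 0], "gripper": -1},
    {"xyz": [-0.442, 0.18, 0], "turn": [0, 0, 0], "gripper": -1},
    {"xyz": [0, 0, 0], "turn": [0, 0, -0.73], "gripper": -1},
    {"xyz": [0, 0, 0], "turn": [0, 0, -0.73], "gripper": -1},
    {"xyz": [0, 0, 0], "turn": [0, 0, -0.72], "gripper": -1},
    {"xyz": [0, 0, 0], "turn": [0, 0, 0], "gripper": -1}
  ]
}}

```text
time_s: 28.03
position: [0.4227, 0.3999, 0.2044]
tool_rot: [[0.002, -1.0, -0.003], [-1.0, -0.002, -0.002], [0.002, 0.003, -1.0]]
ft_force: [0.1, -0.4, -0.8]
grip_width: 0.024
```

{"api": "step_arm", "payload": {
  "steps": [
    {"xyz": [0, 0, 0.5], "turn": [0, 0, 0], "gripper": -1},
    {"xyz": [0, 0, 0.5], "turn": [0, 0, 0], "gripper": -1},
    {"xyz": [0, 0, 0.5], "turn": [0, 0, 0], "gripper": -1},
    {"xyz": [0, 0, 0.5], "turn": [0, 0, 0], "gripper": -1},
    {"xyz": [0, 0, 0.5], "turn": [0, 0, 0], "gripper": -1},
    {"xyz": [0, 0, 0.4], "turn": [0, 0, 0], "gripper": -1},
    {"xyz": [0, 0, 0.2], "turn": [0, 0, 0], "gripper": -1},
    {"xyz": [0, 0, 0.1], "turn": [0, 0, 0], "gripper": -1},
    {"xyz": [0, 0, 0], "turn": [0, 0, 0], "gripper": -1},
    {"xyz": [0, 0, 0], "turn": [0, 0, 0], "gripper": -1}
  ]
}}

```text
time_s: 28.87
position: [0.4235, 0.4002, 0.0785]
tool_rot: [[-0.001, -1.0, 0.001], [-1.0, 0.001, 0.0], [-0.0, -0.001, -1.0]]
ft_force: [0.4, -0.1, -0.3]
grip_width: 0.0242
```

{"api": "step_arm", "payload": {
  "steps": [
    {"xyz": [0, 0, 0.08], "turn": [0, 0, 0], "gripper": -1},
    {"xyz": [0, 0, 0.07], "turn": [0, 0, 0], "gripper": -1},
    {"xyz": [0, 0, 0.035], "turn": [0, 0, 0], "gripper": -1},
    {"xyz": [0, 0, 0], "turn": [0, 0, 0], "gripper": -1}
  ]
}}

```text
time_s: 29.2
position: [0.4234, 0.4003, 0.0717]
tool_rot: [[0.0, -1.0, 0.002], [-1.0, -0.0, 0.001], [-0.001, -0.002, -1.0]]
ft_force: [-2.8, -1.1, 6.6]
grip_width: 0.0245
```

{"api": "step_arm", "payload": {
  "steps": [
    {"xyz": [0, 0, 0], "turn": [0, 0, 0], "gripper": -0.3},
    {"xyz": [0, 0, 0], "turn": [0, 0, 0], "gripper": 0},
    {"xyz": [0, 0, 0], "turn": [0, 0, 0], "gripper": 0},
    {"xyz": [0, 0, 0], "turn": [0, 0, 0], "gripper": 0},
    {"xyz": [0, 0, 0], "turn": [0, 0, 0], "gripper": 0},
    {"xyz": [0, 0, -0.3], "turn": [0, 0, 0], "gripper": 0},
    {"xyz": [0, 0, -0.5], "turn": [0, 0, 0], "gripper": 0},
    {"xyz": [0, 0, -0.6], "turn": [0, 0, 0], "gripper": 0},
    {"xyz": [0, 0, -0.6], "turn": [0, 0, 0], "gripper": 0},
    {"xyz": [0, 0, -0.6], "turn": [0, 0, 0], "gripper": 0},
    {"xyz": [0, 0, -0.6], "turn": [0, 0, 0], "gripper": 0},
    {"xyz": [0, 0, -0.6], "turn": [0, 0, 0], "gripper": 0},
    {"xyz": [0, 0, -0.6], "turn": [0, 0, 0], "gripper": -1},
    {"xyz": [0, 0, -0.6], "turn": [0, 0, 0], "gripper": -1},
    {"xyz": [0, 0, 0], "turn": [0, 0, 0], "gripper": -1}
  ]
}}

```text
time_s: 30.45
position: [0.4242, 0.4007, 0.2754]
tool_rot: [[0.0, -1.0, 0.007], [-1.0, -0.0, 0.004], [-0.004, -0.007, -1.0]]
ft_force: [-0.7, -0.8, 0.7]
grip_width: 0.0069
```

{"api": "step_arm", "payload": {
  "steps": [
    {"xyz": [0, 0, 0], "turn": [0, 0, -0.98], "gripper": -1},
    {"xyz": [0, 0, 0], "turn": [0, 0, -0.98], "gripper": -1},
    {"xyz": [0, 0, 0], "turn": [0, 0, -0.98], "gripper": -1},
    {"xyz": [0, 0, 0], "turn": [0, 0, -0.98], "gripper": -1},
    {"xyz": [0, 0, 0], "turn": [0, 0, -0.98], "gripper": -1},
    {"xyz": [0, 0, 0], "turn": [0, 0, -0.98], "gripper": -1},
    {"xyz": [0, 0, 0], "turn": [0, 0, -0.98], "gripper": -1},
    {"xyz": [0, 0, 0], "turn": [0, 0, -0.98], "gripper": -1},
    {"xyz": [0, 0, 0], "turn": [0, 0, -0.98], "gripper": -1},
    {"xyz": [0, 0, 0], "turn": [0, 0, -0.98], "gripper": -1},
    {"xyz": [0, 0, 0], "turn": [0, 0, -0.98], "gripper": -1},
    {"xyz": [0, 0, 0], "turn": [0, 0, -0.98], "gripper": -1},
    {"xyz": [0, 0, 0], "turn": [0, 0, -0.98], "gripper": -1},
    {"xyz": [0, 0, 0], "turn": [0, 0, -0.98], "gripper": -1},
    {"xyz": [0, 0, 0], "turn": [0, 0, -0.98], "gripper": -1},
    {"xyz": [0, 0, 0], "turn": [0, 0, -0.98], "gripper": -1},
    {"xyz": [0, 0, 0], "turn": [0, 0, -0.98], "gripper": -1},
    {"xyz": [0, 0, 0], "turn": [0, 0, -0.98], "gripper": -1},
    {"xyz": [0, 0, 0], "turn": [0, 0, -0.98], "gripper": -1},
    {"xyz": [0, 0, 0], "turn": [0, 0, -0.98], "gripper": -1}
  ]
}}

```text
time_s: 32.12
position: [0.4231, 0.4, 0.2699]
tool_rot: [[1.0, 0.001, -0.001], [0.001, -1.0, -0.0], [-0.001, 0.0, -1.0]]
ft_force: [-0.7, -0.5, 0.1]
grip_width: -0.0001
```

Run:
```python
from h import *
for n in ('scene','top'): blobs(n,(.38,.555,-.25,.46),(.056,.12),20); blobs(n,(.6,.75,-.25,.25),(.125,.17),20)
im,d,c=grab('scene'); save(im,'mid.png',(90,170,410,330),2.4)
plan(.669,-.085,.26,0,20)
```

```text
scene 128 [374. 214.] lo [0.408 0.388 0.057] hi [0.449 0.412 0.106] topmid [0.4279 0.3999 0.0985] ztop 0.102
scene 366 [239. 228.] lo [ 0.468 -0.022  0.069] hi [0.555 0.029 0.089] topmid [0.5115 0.0035 0.0806] ztop 0.083
scene 92 [333. 232.] lo [0.479 0.264 0.057] hi [0.519 0.289 0.082] topmid [0.4989 0.2764 0.0743] ztop 0.0771
scene 132 [376. 235.] lo [0.497 0.388 0.057] hi [0.537 0.412 0.107] topmid [0.5156 0.3996 0.0991] ztop 0.1015
scene 70 [177. 251.] lo [ 0.661 -0.148  0.125] hi [ 0.676 -0.128  0.163] topmid [ 0.6677 -0.1381  0.1553] ztop 0.1577
scene 268 [230. 256.] lo [ 0.664 -0.041  0.125] hi [0.676 0.044 0.159] topmid [6.702e-01 6.000e-04 1.509e-01] ztop 0.1533
scene 70 [288. 258.] lo [0.665 0.143 0.126] hi [0.679 0.161 0.164] topmid [0.6717 0.1523 0.1559] ztop 0.1572
top 552 [314. 208.] lo [ 0.469 -0.021  0.067] hi [0.555 0.028 0.09 ] topmid [0.5121 0.0033 0.082 ] ztop 0.0832
top 109 [173. 205.] lo [0.498 0.386 0.059] hi [0.533 0.412 0.107] topmid [0.5154 0.3988 0.0995] ztop 0.1027
top 83 [217. 213.] lo [0.48  0.264 0.059] hi [0.515 0.287 0.084] topmid [0.4978 0.2754 0.0758] ztop 0.078
top 35 [175. 234.] lo [0.417 0.386 0.058] hi [0.446 0.401 0.105] topmid [0.4317 0.3939 0.0963] ztop 0.0958
top 42 [262. 146.] lo [0.665 0.141 0.141] hi [0.678 0.161 0.165] topmid [0.6718 0.151  0.1576] ztop 0.1595
top 143 [317. 148.] lo [ 0.666 -0.043  0.125] hi [0.674 0.043 0.159] topmid [0.6699 0.0008 0.1516] ztop 0.1549
top 38 [368. 148.] lo [ 0.661 -0.147  0.144] hi [ 0.676 -0.131  0.164] topmid [ 0.6684 -0.1389  0.1568] ztop 0.1583
t 32.37 pos [0.4231 0.4    0.2702] yaw -0.29 w 0.0005 tilt [-0.0004 -0.0002] F [ 0.9 -0.9 -0.2] q [32. 24. 67.  0. 89. 32.]
 tool delta mm [248.3 483.8  10.3]  per row [0.31  0.605 0.013] rows 20 turn total units -0.06
```

View pics/mid.png

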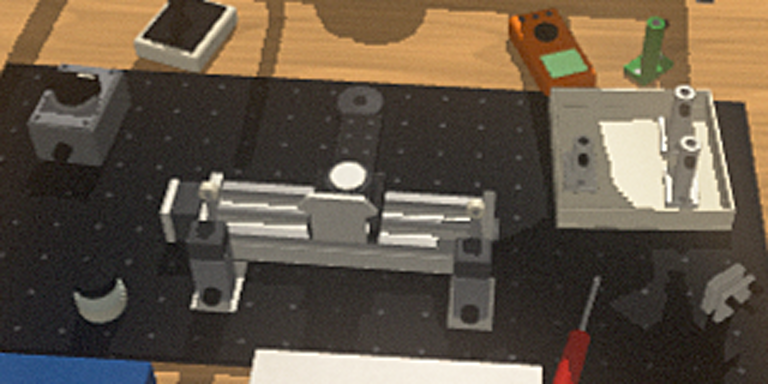

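The view shows all three holders standing in the tray at crop px (683,100), (690,150) and (583,155). Both levers are upright at (208,185) and (476,205), and the isolator bar is across its box. Going to the inner side of the motor-end roller.

{"api": "step_arm", "payload": {
  "steps": [
    {"xyz": [0.31, 0.605, 0.013], "turn": [0, 0, 0], "gripper": -1},
    {"xyz": [0.31, 0.605, 0.013], "turn": [0, 0, 0], "gripper": -1},
    {"xyz": [0.31, 0.605, 0.013], "turn": [0, 0, 0], "gripper": -1},
    {"xyz": [0.31, 0.605, 0.013], "turn": [0, 0, 0], "gripper": -1},
    {"xyz": [0.31, 0.605, 0.013], "turn": [0, 0, 0], "gripper": -1},
    {"xyz": [0.31, 0.605, 0.013], "turn": [0, 0, 0], "gripper": -1},
    {"xyz": [0.31, 0.605, 0.013], "turn": [0, 0, 0], "gripper": -1},
    {"xyz": [0.31, 0.605, 0.013], "turn": [0, 0, 0], "gripper": -1},
    {"xyz": [0.31, 0.605, 0.013], "turn": [0, 0, 0], "gripper": -1},
    {"xyz": [0.31, 0.605, 0.013], "turn": [0, 0, 0], "gripper": -1},
    {"xyz": [0.31, 0.605, 0.013], "turn": [0, 0, 0], "gripper": -1},
    {"xyz": [0.31, 0.605, 0.013], "turn": [0, 0, 0], "gripper": -1},
    {"xyz": [0.31, 0.605, 0.013], "turn": [0, 0, 0], "gripper": -1},
    {"xyz": [0.31, 0.605, 0.013], "turn": [0, 0, 0], "gripper": -1},
    {"xyz": [0.31, 0.605, 0.013], "turn": [0, 0, 0], "gripper": -1},
    {"xyz": [0.31, 0.605, 0.013], "turn": [0, 0, 0], "gripper": -1},
    {"xyz": [0.31, 0.605, 0.013], "turn": [0, 0, 0], "gripper": -1},
    {"xyz": [0.31, 0.605, 0.013], "turn": [0, 0, 0], "gripper": -1},
    {"xyz": [0.31, 0.605, 0.013], "turn": [0, 0, 0], "gripper": -1},
    {"xyz": [0.31, 0.605, 0.013], "turn": [0, 0, 0], "gripper": -1}
  ]
}}

```text
time_s: 34.03
position: [0.6703, -0.0859, 0.2599]
tool_rot: [[1.0, -0.005, -0.0], [-0.005, -1.0, 0.0], [-0.0, -0.0, -1.0]]
ft_force: [-0.5, 0.2, 0.7]
grip_width: -0.0001
```

{"api": "step_arm", "payload": {
  "steps": [
    {"xyz": [0, 0, 0], "turn": [0, 0, 0], "gripper": -1},
    {"xyz": [0, 0, 0], "turn": [0, 0, 0], "gripper": -1},
    {"xyz": [0, 0, 0], "turn": [0, 0, 0], "gripper": -1}
  ]
}}

```text
time_s: 34.28
position: [0.6696, -0.0841, 0.26]
tool_rot: [[1.0, -0.004, -0.0], [-0.004, -1.0, 0.0], [-0.0, -0.0, -1.0]]
ft_force: [0.2, 0.1, -0.6]
grip_width: 0.0002
```

Run:
```python
from h import *
plan(.669,-.085,.157,0,8)
```

```text
t 34.28 pos [ 0.6696 -0.0841  0.26  ] yaw -0.2 w 0.0002 tilt [-0.0004  0.0004] F [ 0.2  0.1 -0.6] q [-17.  35.  50.   0.  95. -17.]
 tool delta mm [ -0.6   0.9 103. ]  per row [-0.002  0.003  0.322] rows 8 turn total units -0.04
```

{"api": "step_arm", "payload": {
  "steps": [
    {"xyz": [0, 0, 0.5], "turn": [0, 0, 0], "gripper": -1},
    {"xyz": [0, 0, 0.5], "turn": [0, 0, 0], "gripper": -1},
    {"xyz": [0, 0, 0.5], "turn": [0, 0, 0], "gripper": -1},
    {"xyz": [0, 0, 0.5], "turn": [0, 0, 0], "gripper": -1},
    {"xyz": [0, 0, 0.4], "turn": [0, 0, 0], "gripper": -1},
    {"xyz": [0, 0, 0.18], "turn": [0, 0, 0], "gripper": -1},
    {"xyz": [0, 0, 0], "turn": [0, 0, 0], "gripper": -1},
    {"xyz": [0, 0.2, 0], "turn": [0, 0, 0], "gripper": -1},
    {"xyz": [0, 0.2, 0], "turn": [0, 0, 0], "gripper": -1},
    {"xyz": [0, 0.2, 0], "turn": [0, 0, 0], "gripper": -1},
    {"xyz": [0, 0.1, 0], "turn": [0, 0, 0], "gripper": -1},
    {"xyz": [0, 0, 0], "turn": [0, 0, 0], "gripper": -1}
  ]
}}

```text
time_s: 35.28
position: [0.6698, -0.1142, 0.1574]
tool_rot: [[1.0, -0.004, 0.001], [-0.004, -1.0, -0.0], [0.001, 0.0, -1.0]]
ft_force: [-0.6, 0.2, -0.2]
grip_width: -0.0
```

{"api": "step_arm", "payload": {
  "steps": [
    {"xyz": [0, 0.1, 0], "turn": [0, 0, 0], "gripper": -1},
    {"xyz": [0, 0.1, 0], "turn": [0, 0, 0], "gripper": -1},
    {"xyz": [0, 0, 0], "turn": [0, 0, 0], "gripper": -1}
  ]
}}

```text
time_s: 35.53
position: [0.6698, -0.1209, 0.1572]
tool_rot: [[1.0, -0.003, 0.0], [-0.003, -1.0, 0.0], [0.0, -0.0, -1.0]]
ft_force: [-0.8, 2.8, 1.2]
grip_width: 0.0004
```

{"api": "step_arm", "payload": {
  "steps": [
    {"xyz": [0, 0.1, 0], "turn": [0, 0, 0], "gripper": -1},
    {"xyz": [0, 0.1, 0], "turn": [0, 0, 0], "gripper": -1},
    {"xyz": [0, 0.1, 0], "turn": [0, 0, 0], "gripper": -1},
    {"xyz": [0, 0.1, 0], "turn": [0, 0, 0], "gripper": -1},
    {"xyz": [0, 0.1, 0], "turn": [0, 0, 0], "gripper": -1},
    {"xyz": [0, 0, 0], "turn": [0, 0, 0], "gripper": -1},
    {"xyz": [0, 0, 0], "turn": [0, 0, 0], "gripper": -1}
  ]
}}

```text
time_s: 36.12
position: [0.6694, -0.1402, 0.1556]
tool_rot: [[1.0, -0.003, -0.002], [-0.003, -1.0, 0.002], [-0.002, -0.002, -1.0]]
ft_force: [1.0, 6.3, -3.6]
grip_width: -0.0003
```

Run:
```python
from h import *
im,d,c=grab('scene'); save(im,'lev_m.png',(130,190,250,310),5)
plan(.669,-.1445,.157,0,8)
```

```text
t 36.17 pos [ 0.6695 -0.14    0.1556] yaw -0.14 w 0.0 tilt [-0.0019  0.0023] F [ 1.5  6.6 -3.2] q [-22.  39.  59.   0.  82. -22.]
 tool delta mm [-0.4  4.5 -1.4]  per row [-0.001  0.014 -0.004] rows 8 turn total units -0.03
```

View pics/lev_m.png

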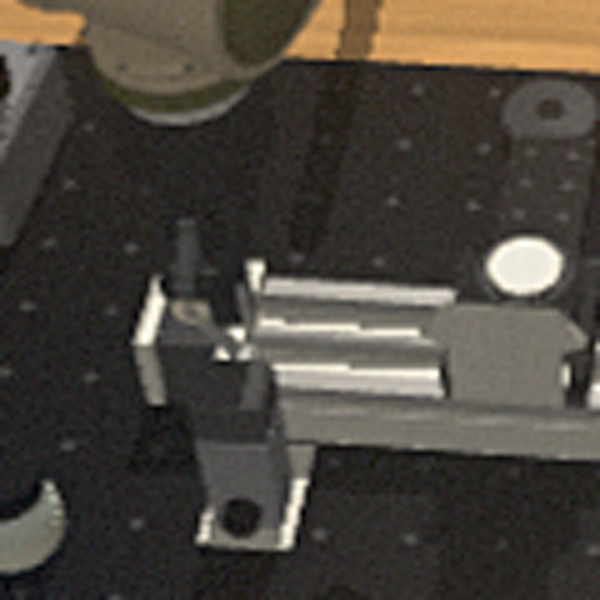

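Run:
```python
from h import *
c=cams.camera_info('scene')
def onx(u,v,x):
    o,d=ray(u,v,c); return o+d*(x-o[0])/d[0]
for uv in [(177.2,250.8),(168,253.6),(169,252.5)]:print(uv,np.round(onx(*uv,.668),4))
for a in (0,.45,.55,.7,.85,1.0): print(a,proj([.668,-.1385-.045*np.sin(a),.106+.045*np.cos(a)],c).round(1), (proj([.668,-.1385-.045*np.sin(a),.106+.045*np.cos(a)],c)-[130,190])*5)
```

```text
(177.2, 250.8) [ 0.668  -0.1377  0.1449]
(168, 253.6) [ 0.668  -0.1638  0.1316]
(169, 252.5) [ 0.668  -0.1605  0.1362]
0 [176.6 249.2] [233.0315814  296.18287087]
0.45 [169.4 250. ] [196.8008996 299.7792481]
0.55 [168.  250.4] [189.85597869 302.08899776]
0.7 [166.1 251.3] [180.52495214 306.48762984]
0.85 [164.5 252.4] [172.68356837 311.90596795]
1.0 [163.3 253.6] [166.50434284 318.20886722]
```

The roller shows at about crop px (190,315), roughly 0.55 rad. I'll go 3 mm further for margin (forced would be 39 mm), then let it back.

{"api": "step_arm", "payload": {
  "steps": [
    {"xyz": [0, 0.08, 0], "turn": [0, 0, 0], "gripper": -1},
    {"xyz": [0, 0, 0], "turn": [0, 0, 0], "gripper": -1},
    {"xyz": [0, 0, 0], "turn": [0, 0, 0], "gripper": -1}
  ]
}}

```text
time_s: 36.42
position: [0.6693, -0.1427, 0.1551]
tool_rot: [[1.0, -0.002, -0.003], [-0.002, -1.0, 0.003], [-0.003, -0.003, -1.0]]
ft_force: [2.1, 8.4, -5.7]
grip_width: -0.0002
```

{"api": "step_arm", "payload": {
  "steps": [
    {"xyz": [0, -0.15, 0], "turn": [0, 0, 0], "gripper": -1},
    {"xyz": [0, -0.2, 0], "turn": [0, 0, 0], "gripper": -1},
    {"xyz": [0, -0.2, 0], "turn": [0, 0, 0], "gripper": -1},
    {"xyz": [0, -0.2, 0], "turn": [0, 0, 0], "gripper": -1},
    {"xyz": [0, -0.2, 0], "turn": [0, 0, 0], "gripper": -1},
    {"xyz": [0, -0.2, 0], "turn": [0, 0, 0], "gripper": -1},
    {"xyz": [0, -0.2, 0], "turn": [0, 0, 0], "gripper": -1},
    {"xyz": [0, -0.1, 0], "turn": [0, 0, 0], "gripper": -1},
    {"xyz": [0, 0, -0.3], "turn": [0, 0, 0], "gripper": -1},
    {"xyz": [0, 0, -0.6], "turn": [0, 0, 0], "gripper": -1},
    {"xyz": [0, 0, -0.6], "turn": [0, 0, 0], "gripper": -1},
    {"xyz": [0, 0, -0.6], "turn": [0, 0, 0], "gripper": -1},
    {"xyz": [0, 0, 0], "turn": [0, 0, 0], "gripper": -1}
  ]
}}

```text
time_s: 37.5
position: [0.6711, -0.0861, 0.2465]
tool_rot: [[1.0, -0.003, 0.009], [-0.003, -1.0, -0.003], [0.009, 0.003, -1.0]]
ft_force: [0.4, -0.5, 1.2]
grip_width: 0.0001
```

Run:
```python
from h import *
blobs('scene',(.6,.75,-.25,.25),(.125,.17),20)
plan(.672,.095,.24,0,10)
```

```text
scene 67 [177. 251.] lo [ 0.66  -0.148  0.126] hi [ 0.675 -0.128  0.163] topmid [ 0.6674 -0.1371  0.1554] ztop 0.1579
scene 264 [230. 256.] lo [ 0.663 -0.042  0.125] hi [0.677 0.044 0.161] topmid [0.6704 0.0018 0.1523] ztop 0.1538
scene 69 [288. 258.] lo [0.665 0.143 0.125] hi [0.679 0.161 0.163] topmid [0.6718 0.1523 0.1555] ztop 0.1579
t 37.55 pos [ 0.6705 -0.086   0.2437] yaw -0.16 w -0.0002 tilt [ 0.0053 -0.0018] F [ 0.1 -0.7 -0.9] q [-17.  35.  52.  -0.  92. -17.]
 tool delta mm [   0.9 -181.     3.4]  per row [ 0.002 -0.452  0.009] rows 10 turn total units -0.04
```

{"api": "step_arm", "payload": {
  "steps": [
    {"xyz": [0.004, -0.452, 0], "turn": [0, 0, 0], "gripper": -1},
    {"xyz": [0.004, -0.452, 0], "turn": [0, 0, 0], "gripper": -1},
    {"xyz": [0.004, -0.452, 0], "turn": [0, 0, 0], "gripper": -1},
    {"xyz": [0.004, -0.452, 0], "turn": [0, 0, 0], "gripper": -1},
    {"xyz": [0.004, -0.452, 0], "turn": [0, 0, 0], "gripper": -1},
    {"xyz": [0.004, -0.452, 0], "turn": [0, 0, 0], "gripper": -1},
    {"xyz": [0.004, -0.452, 0], "turn": [0, 0, 0], "gripper": -1},
    {"xyz": [0.004, -0.452, 0], "turn": [0, 0, 0], "gripper": -1},
    {"xyz": [0.004, -0.452, 0], "turn": [0, 0, 0], "gripper": -1},
    {"xyz": [0.004, -0.452, 0], "turn": [0, 0, 0], "gripper": -1},
    {"xyz": [0, 0, 0], "turn": [0, 0, 0], "gripper": -1},
    {"xyz": [0, 0, 0], "turn": [0, 0, 0], "gripper": -1},
    {"xyz": [0, 0, 0], "turn": [0, 0, 0], "gripper": -1}
  ]
}}

```text
time_s: 38.63
position: [0.6718, 0.0943, 0.2401]
tool_rot: [[1.0, -0.003, -0.001], [-0.003, -1.0, -0.0], [-0.001, 0.0, -1.0]]
ft_force: [-0.8, -0.2, -0.3]
grip_width: 0.0001
```

Run:
```python
from h import *
plan(.672,.093,.158,0,10)
```

```text
t 38.63 pos [0.6718 0.0943 0.2401] yaw -0.18 w 0.0001 tilt [-0.0012 -0.0004] F [-0.8 -0.2 -0.3] q [-2. 36. 52. -0. 93. -2.]
 tool delta mm [ 0.3  1.3 82.1]  per row [0.001 0.003 0.205] rows 10 turn total units -0.04
```

{"api": "step_arm", "payload": {
  "steps": [
    {"xyz": [0, 0, 0.5], "turn": [0, 0, 0], "gripper": -1},
    {"xyz": [0, 0, 0.5], "turn": [0, 0, 0], "gripper": -1},
    {"xyz": [0, 0, 0.5], "turn": [0, 0, 0], "gripper": -1},
    {"xyz": [0, 0, 0.4], "turn": [0, 0, 0], "gripper": -1},
    {"xyz": [0, 0, 0.15], "turn": [0, 0, 0], "gripper": -1},
    {"xyz": [0, 0, 0], "turn": [0, 0, 0], "gripper": -1},
    {"xyz": [0, -0.2, 0], "turn": [0, 0, 0], "gripper": -1},
    {"xyz": [0, -0.2, 0], "turn": [0, 0, 0], "gripper": -1},
    {"xyz": [0, -0.2, 0], "turn": [0, 0, 0], "gripper": -1},
    {"xyz": [0, -0.2, 0], "turn": [0, 0, 0], "gripper": -1},
    {"xyz": [0, 0, 0], "turn": [0, 0, 0], "gripper": -1},
    {"xyz": [0, 0, 0], "turn": [0, 0, 0], "gripper": -1}
  ]
}}

```text
time_s: 39.63
position: [0.672, 0.1278, 0.1592]
tool_rot: [[1.0, -0.002, 0.0], [-0.002, -1.0, -0.0], [0.0, 0.0, -1.0]]
ft_force: [0.6, -0.6, 0.1]
grip_width: -0.0001
```

{"api": "step_arm", "payload": {
  "steps": [
    {"xyz": [0, -0.1, 0], "turn": [0, 0, 0], "gripper": -1},
    {"xyz": [0, -0.1, 0], "turn": [0, 0, 0], "gripper": -1},
    {"xyz": [0, 0, 0], "turn": [0, 0, 0], "gripper": -1},
    {"xyz": [0, 0, 0], "turn": [0, 0, 0], "gripper": -1}
  ]
}}

```text
time_s: 39.97
position: [0.6722, 0.1347, 0.1592]
tool_rot: [[1.0, -0.003, 0.001], [-0.003, -1.0, -0.0], [0.001, 0.0, -1.0]]
ft_force: [-0.3, -3.0, 2.0]
grip_width: 0.0
```

{"api": "step_arm", "payload": {
  "steps": [
    {"xyz": [0, -0.1, 0], "turn": [0, 0, 0], "gripper": -1},
    {"xyz": [0, -0.1, 0], "turn": [0, 0, 0], "gripper": -1},
    {"xyz": [0, -0.1, 0], "turn": [0, 0, 0], "gripper": -1},
    {"xyz": [0, -0.1, 0], "turn": [0, 0, 0], "gripper": -1},
    {"xyz": [0, -0.1, 0], "turn": [0, 0, 0], "gripper": -1},
    {"xyz": [0, -0.05, 0], "turn": [0, 0, 0], "gripper": -1},
    {"xyz": [0, 0, 0], "turn": [0, 0, 0], "gripper": -1},
    {"xyz": [0, 0, 0], "turn": [0, 0, 0], "gripper": -1}
  ]
}}

```text
time_s: 40.63
position: [0.6719, 0.1562, 0.1572]
tool_rot: [[1.0, -0.003, -0.003], [-0.003, -1.0, -0.002], [-0.002, 0.002, -1.0]]
ft_force: [1.8, -7.7, -5.0]
grip_width: -0.0
```

Run:
```python
from h import *
im,d,c=grab('scene'); save(im,'lev_f.png',(240,200,350,310),5)
for a in (0,.45,.6,.75,.9): print(a,((proj([.672,.152+.045*np.sin(a),.106+.045*np.cos(a)],c)-[240,200])*5).round())
plan(.672,.156,.157,0,8)
```

```text
0 [242. 284.]
0.45 [279. 291.]
0.6 [290. 296.]
0.75 [300. 302.]
0.9 [309. 309.]
t 40.68 pos [0.6719 0.1561 0.1573] yaw -0.2 w 0.0003 tilt [-0.0025 -0.0023] F [ 1.8 -8.  -5.4] q [ 3. 40. 57. -0. 83.  4.]
 tool delta mm [0.1 0.1 0.3]  per row [0.    0.    0.001] rows 8 turn total units -0.04
```

View pics/lev_f.png

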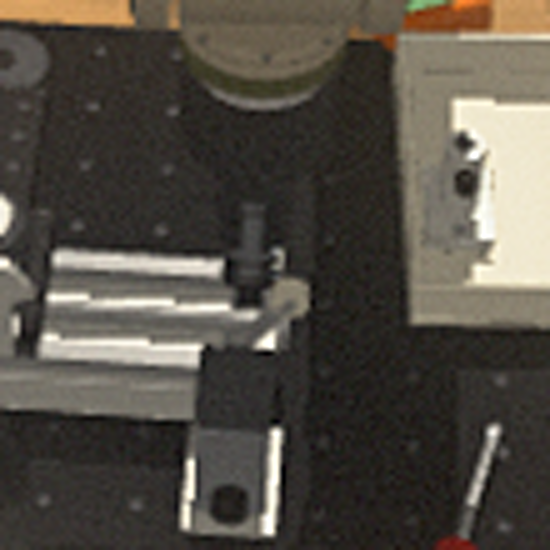

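The free-end roller is at crop px (290,298), about 0.6 rad, past the click and well short of forced. Letting it back.

{"api": "step_arm", "payload": {
  "steps": [
    {"xyz": [0, 0.15, 0], "turn": [0, 0, 0], "gripper": -1},
    {"xyz": [0, 0.2, 0], "turn": [0, 0, 0], "gripper": -1},
    {"xyz": [0, 0.2, 0], "turn": [0, 0, 0], "gripper": -1},
    {"xyz": [0, 0.2, 0], "turn": [0, 0, 0], "gripper": -1},
    {"xyz": [0, 0.2, 0], "turn": [0, 0, 0], "gripper": -1},
    {"xyz": [0, 0.2, 0], "turn": [0, 0, 0], "gripper": -1},
    {"xyz": [0, 0.2, 0], "turn": [0, 0, 0], "gripper": -1},
    {"xyz": [0, 0.15, 0], "turn": [0, 0, 0], "gripper": -1},
    {"xyz": [0, 0, -0.3], "turn": [0, 0, 0], "gripper": -1},
    {"xyz": [0, 0, -0.6], "turn": [0, 0, 0], "gripper": -1},
    {"xyz": [0, 0, -0.6], "turn": [0, 0, 0], "gripper": -1},
    {"xyz": [0, 0, -0.6], "turn": [0, 0, 0], "gripper": -1},
    {"xyz": [0, 0, 0], "turn": [0, 0, 0], "gripper": -1}
  ]
}}

```text
time_s: 41.77
position: [0.6732, 0.0968, 0.2485]
tool_rot: [[1.0, -0.003, 0.009], [-0.003, -1.0, -0.0], [0.009, 0.0, -1.0]]
ft_force: [0.1, -0.2, 0.4]
grip_width: 0.0002
```

Run:
```python
from h import *
blobs('scene',(.6,.75,-.25,.25),(.125,.17),20)
plan(.4615,-.357,.24,-4.5,20)
```

```text
scene 69 [177. 251.] lo [ 0.662 -0.148  0.127] hi [ 0.677 -0.127  0.164] topmid [ 0.6694 -0.1369  0.1567] ztop 0.1587
scene 266 [231. 256.] lo [ 0.664 -0.042  0.125] hi [0.676 0.045 0.16 ] topmid [0.6697 0.0008 0.1516] ztop 0.154
scene 70 [288. 258.] lo [0.663 0.143 0.126] hi [0.68  0.161 0.164] topmid [0.6716 0.1522 0.1567] ztop 0.1597
t 41.82 pos [0.6726 0.0968 0.2458] yaw -0.16 w 0.0002 tilt [0.0055 0.    ] F [-0.6 -0.3 -0.7] q [-2. 36. 51.  0. 93. -2.]
 tool delta mm [-209.9  454.3    4.6]  per row [-0.262  0.568  0.006] rows 20 turn total units 0.95
```

Both levers are back at rest. Heading to the isolator.

{"api": "step_arm", "payload": {
  "steps": [
    {"xyz": [-0.262, 0.568, 0], "turn": [0, 0, 0], "gripper": 0},
    {"xyz": [-0.262, 0.568, 0], "turn": [0, 0, 0], "gripper": 0},
    {"xyz": [-0.262, 0.568, 0], "turn": [0, 0, 0], "gripper": 0},
    {"xyz": [-0.262, 0.568, 0], "turn": [0, 0, 0], "gripper": 0},
    {"xyz": [-0.262, 0.568, 0], "turn": [0, 0, 0], "gripper": 0},
    {"xyz": [-0.262, 0.568, 0], "turn": [0, 0, 0], "gripper": 0},
    {"xyz": [-0.262, 0.568, 0], "turn": [0, 0, 0], "gripper": 0},
    {"xyz": [-0.262, 0.568, 0], "turn": [0, 0, 0], "gripper": 0},
    {"xyz": [-0.262, 0.568, 0], "turn": [0, 0, 0], "gripper": 0},
    {"xyz": [-0.262, 0.568, 0], "turn": [0, 0, 0], "gripper": 0},
    {"xyz": [-0.262, 0.568, 0], "turn": [0, 0, 0], "gripper": 0},
    {"xyz": [-0.262, 0.568, 0], "turn": [0, 0, 0], "gripper": 0},
    {"xyz": [-0.262, 0.568, 0], "turn": [0, 0, 0], "gripper": 0},
    {"xyz": [-0.262, 0.568, 0], "turn": [0, 0, 0], "gripper": 0},
    {"xyz": [-0.262, 0.568, 0], "turn": [0, 0, 0], "gripper": 0},
    {"xyz": [-0.262, 0.568, 0], "turn": [0, 0, 0], "gripper": 0},
    {"xyz": [-0.262, 0.568, 0], "turn": [0, 0, 0], "gripper": 0},
    {"xyz": [-0.262, 0.568, 0], "turn": [0, 0, 0], "gripper": 0},
    {"xyz": [-0.262, 0.568, 0], "turn": [0, 0, 0], "gripper": 0},
    {"xyz": [-0.262, 0.568, 0], "turn": [0, 0, 0], "gripper": 0}
  ]
}}

```text
time_s: 43.48
position: [0.4601, -0.3577, 0.2418]
tool_rot: [[1.0, -0.003, -0.001], [-0.003, -1.0, 0.002], [-0.001, -0.002, -1.0]]
ft_force: [-0.2, 0.5, -0.3]
grip_width: 0.043
```

{"api": "step_arm", "payload": {
  "steps": [
    {"xyz": [0, 0, 0], "turn": [0, 0, 0.95], "gripper": 0},
    {"xyz": [0, 0, 0], "turn": [0, 0, 0], "gripper": 0},
    {"xyz": [0, 0, 0], "turn": [0, 0, 0], "gripper": 0},
    {"xyz": [0, 0, 0], "turn": [0, 0, 0], "gripper": 0}
  ]
}}

```text
time_s: 43.82
position: [0.4612, -0.3562, 0.2424]
tool_rot: [[0.997, -0.076, -0.001], [-0.076, -0.997, 0.001], [-0.001, -0.001, -1.0]]
ft_force: [0.1, -1.0, -0.3]
grip_width: 0.0425
```

Run:
```python
from h import *
plan(.4615,-.357,.112,-4.5,10)
```

```text
t 43.82 pos [ 0.4612 -0.3562  0.2424] yaw -4.37 w 0.0425 tilt [-0.0005  0.0009] F [ 0.1 -1.  -0.3] q [-49.  25.  70.   0.  85. -45.]
 tool delta mm [  0.4   0.9 130.4]  per row [0.001 0.002 0.326] rows 10 turn total units 0.03
```

{"api": "step_arm", "payload": {
  "steps": [
    {"xyz": [0, 0.02, 0.5], "turn": [0, 0, 0], "gripper": 0},
    {"xyz": [0, 0, 0.5], "turn": [0, 0, 0], "gripper": 0},
    {"xyz": [0, 0, 0.5], "turn": [0, 0, 0], "gripper": 0},
    {"xyz": [0, 0, 0.5], "turn": [0, 0, 0], "gripper": 0},
    {"xyz": [0, 0, 0.5], "turn": [0, 0, 0], "gripper": 0},
    {"xyz": [0, 0, 0.5], "turn": [0, 0, 0], "gripper": 0},
    {"xyz": [0, 0, 0.22], "turn": [0, 0, 0], "gripper": 0},
    {"xyz": [0, 0, 0], "turn": [0, 0, 0], "gripper": 0},
    {"xyz": [0, 0, 0], "turn": [0, 0, 0], "gripper": -0.3},
    {"xyz": [0, 0, 0], "turn": [0, 0, 0], "gripper": -1},
    {"xyz": [0, 0, 0], "turn": [0, 0, 0], "gripper": -1},
    {"xyz": [0, 0, 0], "turn": [0, 0, 0], "gripper": -1},
    {"xyz": [0, 0, 0], "turn": [0, 0, 0], "gripper": -1},
    {"xyz": [0, 0, 0], "turn": [0, 0, 0], "gripper": -1},
    {"xyz": [0, 0, 0], "turn": [0, 0, 0], "gripper": -1}
  ],
  "squeeze": 40
}}

```text
time_s: 45.07
position: [0.461, -0.3579, 0.1156]
tool_rot: [[0.997, -0.079, 0.001], [-0.079, -0.997, -0.002], [0.001, 0.001, -1.0]]
ft_force: [-3.4, 0.8, 6.3]
grip_width: 0.0128
```

{"api": "step_arm", "payload": {
  "steps": [
    {"xyz": [0, 0, -0.04], "turn": [0, 0, 0], "gripper": -1},
    {"xyz": [0, 0, 0], "turn": [0, 0, 0.8], "gripper": -1},
    {"xyz": [0, 0, 0], "turn": [0, 0, 0.8], "gripper": -1},
    {"xyz": [0, 0, 0], "turn": [0, 0, 0.8], "gripper": -1},
    {"xyz": [0, 0, 0], "turn": [0, 0, 0.8], "gripper": -1},
    {"xyz": [0, 0, 0], "turn": [0, 0, 0.8], "gripper": -1},
    {"xyz": [0, 0, 0], "turn": [0, 0, 0.8], "gripper": -1},
    {"xyz": [0, 0, 0], "turn": [0, 0, 0.8], "gripper": -1},
    {"xyz": [0, 0, 0], "turn": [0, 0, 0.8], "gripper": -1},
    {"xyz": [0, 0, 0], "turn": [0, 0, 0.8], "gripper": -1},
    {"xyz": [0, 0, 0], "turn": [0, 0, 0.8], "gripper": -1},
    {"xyz": [0, 0, 0], "turn": [0, 0, 0.8], "gripper": -1},
    {"xyz": [0, 0, 0], "turn": [0, 0, 0.8], "gripper": -1}
  ]
}}

```text
time_s: 46.15
position: [0.4607, -0.3578, 0.1157]
tool_rot: [[0.66, -0.751, -0.001], [-0.751, -0.66, -0.0], [-0.0, 0.001, -1.0]]
ft_force: [-2.9, -1.9, -3.3]
grip_width: 0.0129
```

{"api": "step_arm", "payload": {
  "steps": [
    {"xyz": [0, 0, 0], "turn": [0, 0, 0.8], "gripper": -1},
    {"xyz": [0, 0, 0], "turn": [0, 0, 0.8], "gripper": -1},
    {"xyz": [0, 0, 0], "turn": [0, 0, 0.8], "gripper": -1},
    {"xyz": [0, 0, 0], "turn": [0, 0, 0.8], "gripper": -1},
    {"xyz": [0, 0, 0], "turn": [0, 0, 0.8], "gripper": -1},
    {"xyz": [0, 0, 0], "turn": [0, 0, 0.8], "gripper": -1},
    {"xyz": [0, 0, 0], "turn": [0, 0, 0.8], "gripper": -1},
    {"xyz": [0, 0, 0], "turn": [0, 0, 0.8], "gripper": -1},
    {"xyz": [0, 0, 0], "turn": [0, 0, 0.8], "gripper": -1},
    {"xyz": [0, 0, 0], "turn": [0, 0, 0.8], "gripper": -1},
    {"xyz": [0, 0, 0], "turn": [0, 0, 0.8], "gripper": -1},
    {"xyz": [0, 0, 0], "turn": [0, 0, 0.8], "gripper": -1},
    {"xyz": [0, 0, 0], "turn": [0, 0, 0.6], "gripper": -1},
    {"xyz": [0, 0, 0], "turn": [0, 0, 0], "gripper": -1},
    {"xyz": [0, 0, 0], "turn": [0, 0, 0], "gripper": -1}
  ]
}}

```text
time_s: 47.4
position: [0.4605, -0.3574, 0.1157]
tool_rot: [[-0.09, -0.996, -0.001], [-0.996, 0.09, 0.001], [-0.0, 0.002, -1.0]]
ft_force: [-5.1, 1.3, -1.6]
grip_width: 0.0133
```

Run:
```python
from h import *
print(env.observe()['wrist_torque'])
plan(.4615,-.357,.112,-95,10)
```

```text
[0.00969892 0.93929853 0.10846247]
t 47.4 pos [ 0.4605 -0.3574  0.1157] yaw -95.16 w 0.0133 tilt [-0.0015  0.0006] F [-5.1  1.3 -1.6] q [-49.  32.  80.  -0.  67.  46.]
 tool delta mm [-0.5 -0.9  3.7]  per row [-0.001 -0.002  0.009] rows 10 turn total units -0.03
```

{"api": "step_arm", "payload": {
  "steps": [
    {"xyz": [0, 0, 0], "turn": [0, 0, 0.4], "gripper": -1},
    {"xyz": [0, 0, 0], "turn": [0, 0, 0], "gripper": -1},
    {"xyz": [0, 0, 0], "turn": [0, 0, 0], "gripper": -1}
  ]
}}

```text
time_s: 47.65
position: [0.4605, -0.3574, 0.1157]
tool_rot: [[-0.12, -0.993, -0.002], [-0.993, 0.12, 0.0], [-0.0, 0.002, -1.0]]
ft_force: [-4.9, 1.2, -0.6]
grip_width: 0.0133
```

{"api": "step_arm", "payload": {
  "steps": [
    {"xyz": [0, 0, 0], "turn": [0, 0, 0], "gripper": 0},
    {"xyz": [0, 0, 0], "turn": [0, 0, 0], "gripper": 0},
    {"xyz": [0, 0, 0], "turn": [0, 0, 0], "gripper": 0},
    {"xyz": [0, 0, 0], "turn": [0, 0, 0], "gripper": 0},
    {"xyz": [0, 0, 0], "turn": [0, 0, 0], "gripper": 0},
    {"xyz": [0, 0, -0.3], "turn": [0, 0, 0], "gripper": 0},
    {"xyz": [0, 0, -0.7], "turn": [0, 0, 0], "gripper": 0},
    {"xyz": [0, 0, -0.7], "turn": [0, 0, 0], "gripper": 0},
    {"xyz": [0, 0, -0.7], "turn": [0, 0, 0], "gripper": 0},
    {"xyz": [0, 0, -0.7], "turn": [0, 0, 0], "gripper": 0},
    {"xyz": [0, 0, -0.7], "turn": [0, 0, 0], "gripper": 0},
    {"xyz": [0, 0, 0], "turn": [0, 0, 0], "gripper": 0},
    {"xyz": [0, 0, 0], "turn": [0, 0, 0], "gripper": 0}
  ]
}}

```text
time_s: 48.73
position: [0.4613, -0.3579, 0.2691]
tool_rot: [[-0.124, -0.992, 0.002], [-0.992, 0.124, -0.003], [0.002, -0.003, -1.0]]
ft_force: [0.2, 0.3, -0.6]
grip_width: 0.0427
```

Run:
```python
from h import *
im,d,c=grab('scene'); P=cloud(d,c)
for z0,z1 in((.095,.13),(.072,.084)):
  m=(P[...,0]>.39)&(P[...,0]<.53)&(P[...,1]>-.43)&(P[...,1]<-.29)&(P[...,2]>z0)&(P[...,2]<z1)
  q=P[m]; print(m.sum(),cv2.minAreaRect((q[:,:2]*1000).astype(np.float32)))
save(im,'final.png',(40,140,440,340),2)
for n in('scene','top'): blobs(n,(.38,.555,-.25,.46),(.056,.12),20)
blobs('scene',(.6,.75,-.25,.25),(.125,.17),20); plan(.46,-.357,.3)
```

```text
142 ((463.92999267578125, -358.46954345703125), (16.846397399902344, 69.21228790283203), 85.80702209472656)
540 ((462.8072814941406, -357.4112548828125), (89.03569030761719, 118.08287048339844), 85.2442855834961)
scene 129 [374. 214.] lo [0.407 0.388 0.056] hi [0.448 0.412 0.105] topmid [0.4275 0.3997 0.0984] ztop 0.1028
scene 370 [239. 228.] lo [ 0.469 -0.022  0.067] hi [0.555 0.029 0.089] topmid [0.5118 0.003  0.0812] ztop 0.0829
scene 91 [333. 232.] lo [0.473 0.264 0.057] hi [0.52  0.288 0.083] topmid [0.4966 0.2762 0.0747] ztop 0.0769
scene 134 [376. 235.] lo [0.499 0.387 0.056] hi [0.534 0.412 0.107] topmid [0.5159 0.3997 0.0988] ztop 0.1022
top 552 [314. 208.] lo [ 0.469 -0.021  0.068] hi [0.555 0.028 0.09 ] topmid [0.5121 0.0034 0.0815] ztop 0.083
top 110 [173. 206.] lo [0.497 0.386 0.057] hi [0.533 0.412 0.11 ] topmid [0.5153 0.3994 0.1016] ztop 0.1036
top 83 [217. 213.] lo [0.48  0.264 0.061] hi [0.515 0.287 0.085] topmid [0.4974 0.2754 0.0771] ztop 0.0778
top 116 [172. 236.] lo [0.41  0.386 0.056] hi [0.446 0.411 0.107] topmid [0.4281 0.3988 0.0995] ztop 0.1025
scene 71 [177. 251.] lo [ 0.662 -0.147  0.125] hi [ 0.677 -0.127  0.167] topmid [ 0.6688 -0.1369  0.1579] ztop 0.1576
scene 267 [230. 256.] lo [ 0.664 -0.041  0.125] hi [0.677 0.045 0.159] topmid [6.704e-01 4.000e-04 1.509e-01] ztop 0.1536
scene 71 [288. 258.] lo [0.663 0.143 0.125] hi [0.68  0.161 0.163] topmid [0.6716 0.1523 0.1552] ztop 0.1582
t 48.93 pos [ 0.4608 -0.3574  0.2664] yaw -97.1 w 0.0426 tilt [-0.0015  0.0019] F [ 0.  -0.2  0.3] q [-49.  25.  67.   0.  88.  48.]
 tool delta mm [ -0.4   0.9 -33.6]  per row [-0.001  0.002 -0.084] rows 10
```

View pics/final.png

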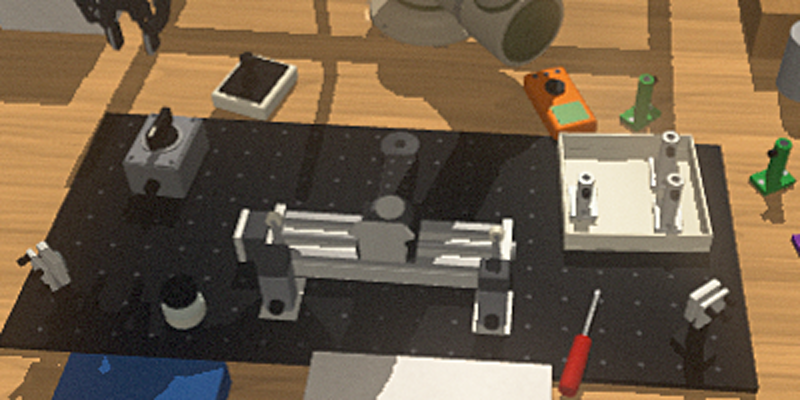

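The isolator bar is back in line with its box at (160,130). All three holders stand in the tray, both levers are upright, and the bystanders are where they were. Handing in.

```bash
python3 -c "
from rig import order
print(order.close_job())"
```

```text
the job is handed in; nothing more can be done
None
```

I finished the job in the order asked and handed it in at about 49 s of robot time. The hand-in reports no verdict.

- **Isolator:** I turned it OFF first, and the picture showed the bar across the box. At the end I turned it back to its ON stop. In the last picture the bar lay within about 0.6° of the box's long side.
- **Holders:** Three were there, two tall and one short, and all now stand upright in the parts tray. The short one was knocked about 3 cm while the arm was away from it. It stayed upright inside the tray, about 8 mm from the wall, so I left it.
- **Limit switches:** I tipped the motor-end lever first, to about 0.63 rad, then the free-end lever to about 0.6 rad. Both are past the click at 0.45 rad and well under the 1.05 rad that counts as forced. Both sprang back upright.
- **Last checks:** The arm was clear of everything and the jar and screwdriver looked unmoved in the last picture. I didn't measure the bystanders' positions separately.
- **Disagreement:** At full tip the force on each lever was about 9–10 N, more than the 4–7 N listed for a push at the roller. I put this down to the fingertip bearing on the lever arm below the roller. The angles above rest on that geometry, and the pictures (motor end taken 3 mm before full tip) agree.

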